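Sort the specimen delivery into its racks

ROBOT

A 7-joint arm with a two-finger parallel gripper is mounted at the origin on the work surface. World frame = base frame: x ahead of the robot, y to its left, z up, the work surface at z = 0. Lengths are in m, angles in rad, forces in N, time in s.
With the tool pointing down it reaches from about 0.425 to 0.925 m from the base axis. Payload 6.8 kg.
Tool frame: the origin (TCP) lies at the very end of the fingers, on their centre line; the grasp point (between the pads) lies 19 mm behind it; z points along the fingers, y is the line along which they close (so a half turn about z gives the same grasp; the last joint's range is limited). The gripper opens to 85 mm and grips with 20 to 120 N. Pads are 22 mm wide; open, the fingers measure 114 mm over their backs; the gripper's body (76 mm by 85 mm) begins 54 mm behind the grasp point. The pads swing forward as they close: fully open they stand 13 mm farther back than shut.
Start: joints at [1.134, 0.477, 0.022, 1.555, -0.011, 1.109, -0.083], TCP at [0.218, -0.639, 0.231] pointing down, gripper open.
Joint ranges: [-2.96, 2.96], [-0.34, 2.1], [-1.41, 1.46], [0.24, 2.44], [-1.37, 4.51], [0.17, 1.92], [-2.96, 2.96]. Speed limits (rad/s): [2.39, 2.39, 3.14, 3.14, 3.14, 3.14, 3.14].

INTERFACE

Orientations are given as a unit quaternion [w, x, y, z].
In Python, from station import telemetry, viewer, job, search_frame, cut_out gives the robot as it stands. The module is installed in compiled form; this text tells all that it offers.
- The arm moves only by the shell command python3 -m crank 'ROWS' [FORCE]. ROWS is JSON, a list of rows, each an object with "delta_rot": the turn, a rotation vector about the tool's x, y, z in degrees, a list of three; "xyz": the shift along the tool's x, y, z in m, a list of three; "fingers": the gripper command: -1 is fully open, 1 is shut, values between are in proportion. In form: [{"delta_rot": [ax, ay, az], "xyz": [dx, dy, dz], "fingers": fingers}, ...]. A call has 1 to 10 rows; each row is the pose to reach, as a shift and turn from the pose commanded when the call began, along the tool's axes at that moment; what a row does not reach only later rows make up. A row lasts 1/10 s, in which the tool goes at most 50 mm and 8.59 degrees, less where a joint would pass 70% of its speed; a pose out of reach is approached as far as the arm can. A call with a gripper value outside its range is refused whole. The fingers move at their own pace and stop on an object; FORCE is the grip in N (left out, the last holds). Time passes only in rows, so rows that repeat a pose let the fingers close. It gives the time, the measured TCP pose, the force, the opening and the grip force at its end, in the units of the state.
- telemetry.get_obs(): the state, without advancing time (a new reading comes with each control period).
- viewer.read_camera(name): name is "side" or "top" or "wrist"; returns a dict with "img" (384x512x3 uint8, red, green, blue), "fx", "fy", "cx", "cy" (pixels), "origin" and "rotation" of the camera in the world. Camera axes: x right, y up, looking along -z (the intrinsics and any distortion apply to the point x, -y, -z); pixel columns grow to the right and rows downward; lengths in m; the calibration is good to about 2 mm. The wrist camera is an equidistant fisheye: a pixel r from the principal point sees the ray r / f radians off the axis. A picture is of the moment at which its call begins. There is no depth.
- job.hand_in(): hands the job in; it is judged then, once.
Trained networks look in the newest picture that a camera, given by its name, has taken for a name from the list of things; names that differ only in an ending like _2 or _b are one class to them, and where a whole thing is asked for, a point or a joint stands for the part that bears it (a point fixed in the world has none). Each returns a list of dicts, best first, with "score" (0 to 1); they miss things now and then, are a little off and sometimes report something else, mostly with a low value. They report only what shows in the picture. A call takes as long as a camera call.
- search_frame(camera, thing): "pixel" ([column, row] in pixels, amid what is visible of it).
- cut_out(camera, thing): "pixels" (384x512 bool, what is visible of it) and "pixel" ([column, row] in pixels, amid what is visible of it).
The state is a dict: "t": time; "q": joint angles; "joint_vel": joint speeds; "joint_torque": joint torques, N m; "eef_pos": TCP position; "tool_rot": TCP orientation; "contact_force": force on the tool from outside, world axes, zero at the start; "torque": the same for the moment, N m; "gripper_width": opening from 0.0 (shut) to 1.0 (fully open); "grasp_force": force on a finger pad.
Only numpy, scipy, OpenCV 4.12 (cv2) and the standard library are available. Lean on these libraries where they do the work, as an engineer would, in place of code of your own. Each camera call takes 0.05 s, during which the arm holds its last target. There are 200 camera calls.

TASK

A mixed specimen delivery stands along the front of the bench: put each specimen away with its own kind. The two necked blood culture bottles go in the free bays of the wire rack, the slim screw-cap tube in a free hole of the white rack with the round holes, the wide lidded cup in the free recess of the grey board, and the small culture dish flat, lid up, in the free half of the steel tray. Keep every specimen upright and set it down gently rather than dropping it.

Things in the scene. Friction and masses are not known exactly. Their poses are not given: they have to be found in the camera images.
- bottle_a: Loose blood culture bottle standing on the bench: round, tall and necked, body 36 mm in diameter and straight-sided from the bench up to 80 mm, then a sloping shoulder to a narrow neck and a 24 mm aluminium crimp cap, 112 mm tall in all, about 85 g, brown broth and a blank paper label. Origin: centre of the underside, z up the bottle.
- bottle_b: Loose blood culture bottle standing on the bench: round, tall and necked, body 36 mm in diameter and straight-sided from the bench up to 80 mm, then a sloping shoulder to a narrow neck and a 24 mm aluminium crimp cap, 112 mm tall in all, about 85 g, brown broth and a blank paper label. Origin: centre of the underside, z up the bottle. The same kind as bottle_a; it does not matter which of the two goes in which free bay.
- tube: Loose slim specimen tube standing on the bench: straight, without a neck, barrel 25 mm in diameter with a blank paper label, white ribbed screw cap 28 mm in diameter over the top 19 mm, 92 mm tall in all, about 45 g. Origin: centre of the underside, z up.
- cup: Loose wide specimen cup with its lid on, standing on the bench: frosted body 50 mm in diameter at the foot and 56 mm under the lid, flat white lid 62 mm in diameter taking up the top 15 mm, 72 mm tall in all, about 75 g. Can be gripped across the lid. Origin: centre of the underside, z up.
- dish: Loose small culture dish with its lid on, lying flat on the bench: 60 mm in diameter over the lid, 15 mm high (the base, 56 mm in diameter, shows 5 mm below the lid), about 30 g, red-brown agar in the middle. Origin: centre of the underside, z up out of the lid.
- wire_rack: White wire rack for the blood culture bottles, 61 mm by 172 mm, wires up to 42 mm above the bench, over a 3 mm base plate on which the bottles stand. A single row of three square bays, each about 52 mm clear, centred at y = -56, 0 and +56 mm. The bay at y = -56 holds a bottle already; those at y = 0 and y = +56 mm are free. Fixed to the bench; origin: centre of the underside on the bench, z up, y along its length.
- hole_rack: White moulded rack for the slim tubes, 66 mm by 170 mm, with a deck (top at 40 mm above the bench) that has three round holes 44 mm in diameter in a row at y = -54, 0 and +54 mm; tubes stand through the holes on a base 4 mm above the bench. The hole at y = -54 mm holds a tube already; either of the others will do. Fixed to the bench; origin: centre of the underside on the bench, z up, y along its length.
- cup_board: Grey board for the specimen cups, 90 mm by 170 mm, 16 mm high, with two round recesses 72 mm in diameter and 12 mm deep (floor 4 mm above the bench) at y = -42.5 and +42.5 mm. A cup already stands in the recess at y = -42.5 mm; that at y = +42.5 mm is free. Fixed to the bench; origin: centre of the underside on the bench, z up, y along its length.
- steel_tray: Shallow rectangular steel tray for the culture dishes, 135 mm (x) by 170 mm (y), rim 11 mm above the bench, walls 2 mm, floor 2 mm above the bench. A dish already lies in the half towards -y (centre about y = -42 mm); the half towards +y (centre y = +42 mm) is free. Fixed to the bench; origin: centre of the underside on the bench, z up, y along its length.

How it is judged:
By the outcome, as a careful person would: the job done as asked, in the order asked, and still so for the second after the job is handed in, with the robot touching nothing.
It also fails if it takes over 128 s, if anything falls off the work surface, if the arm or the gripper's body presses on something with over 40 N, if the wrist force passes 120 N, or if a joint passes its speed limit or range.

## Working session

There is one attempt and no reset: what is moved stays moved. The work goes in short steps, Python scripts to look and compute and a shell command to move; the robot and the scene stay as the last step left them, time stands still between calls to the robot, and variables do not carry over. Pictures are saved under pics/ and viewed, at most 14 in all, crops included, and the job is handed in when it is done.

```bash
mkdir -p pics; cat > h.py <<'E'
import numpy as np, cv2
from station import telemetry, viewer, job, search_frame, cut_out
def snap(n,f):
    c=viewer.read_camera(n); cv2.imwrite('pics/'+f,c['img'][:,:,::-1]); return c
def ray(c,px,fish=False):
    u=(px[0]-c['cx'])/c['fx']; v=(px[1]-c['cy'])/c['fy']
    if fish:
        r=np.hypot(u,v); s=np.sin(r)/max(r,1e-9); d=np.array([u*s,-v*s,-np.cos(r)])
    else: d=np.array([u,-v,-1.])
    return np.array(c['origin']), np.array(c['rotation'])@(d/np.linalg.norm(d))
def atz(c,px,z,fish=False):
    o,d=ray(c,px,fish); return o+d*(z-o[2])/d[2]
def tri(r1,r2):
    (o1,d1),(o2,d2)=r1,r2
    A=np.stack([d1,-d2],1); t=np.linalg.lstsq(A,o2-o1,rcond=None)[0]
    p,q=o1+t[0]*d1,o2+t[1]*d2; return (p+q)/2, np.linalg.norm(p-q)
E
python3 - <<'E'
from h import *
np.set_printoptions(precision=4,suppress=True)
o=telemetry.get_obs(); print(o['t'],o['eef_pos'],o['tool_rot'],o['gripper_width'])
for n in ['top','side','wrist']:
    c=snap(n,n+'0.png'); print(n,c['fx'],c['cx'],c['cy'],np.array(c['origin']),np.array(c['rotation']).tolist(), [k for k in c])
    for t in ['bottle_a','tube','cup','dish','wire_rack','hole_rack','cup_board','steel_tray']:
        print(t,[(round(d['score'],2),[round(float(x)) for x in d['pixel']]) for d in search_frame(n,t)])
E
```

```text
0.0 [ 0.2178 -0.6383  0.2303] [-0.0009  0.9865  0.1637 -0.0002] 0.9996846120838004
top 406.4647318058117 254.70723531747598 188.1510826643467 [0.3946 0.0146 1.1225] [-0.6975440042853723, -0.03733771400971544, 0.05112012154967263, 0.7137401420480735] ['img', 'fx', 'fy', 'cx', 'cy', 'origin', 'rotation']
bottle_a [(0.75, [367, 240]), (0.75, [180, 220]), (0.42, [224, 214])]
tube [(0.58, [222, 213])]
cup [(0.69, [275, 199])]
dish [(0.93, [325, 215])]
wire_rack [(0.77, [291, 147]), (0.29, [225, 215])]
hole_rack [(0.9, [202, 147])]
cup_board []
steel_tray [(0.78, [377, 180])]
side 363.6760111265159 258.73098175345996 192.82432121690138 [ 0.3382 -0.539   0.7067] [0.9287862044041204, 0.33849584809994065, -0.05935126851926462, -0.13875941140277198] ['img', 'fx', 'fy', 'cx', 'cy', 'origin', 'rotation']
bottle_a [(0.81, [212, 147]), (0.66, [237, 319])]
tube [(0.58, [233, 170])]
cup [(0.95, [256, 211])]
dish [(0.89, [261, 275])]
wire_rack [(0.94, [323, 225])]
hole_rack [(0.74, [292, 158]), (0.58, [261, 278])]
cup_board [(0.89, [228, 121])]
steel_tray [(0.67, [331, 334])]
wrist 297.3186396354542 253.52323656747546 193.01915081527824 [ 0.2894 -0.6146  0.3741] [0.8040489576043399, -0.12242476786713606, 0.08687804827400673, -0.5752996216895606] ['img', 'fx', 'fy', 'cx', 'cy', 'origin', 'rotation']
bottle_a []
tube []
cup []
dish []
wire_rack []
hole_rack []
cup_board []
steel_tray []
```

```bash
python3 -c "
import cv2,numpy as np
cv2.imwrite('pics/ab.png',np.hstack([cv2.resize(cv2.imread('pics/%s0.png'%n),(400,300)) for n in('side','wrist')]))"
```

```text
(no output)
```

View pics/top0.png

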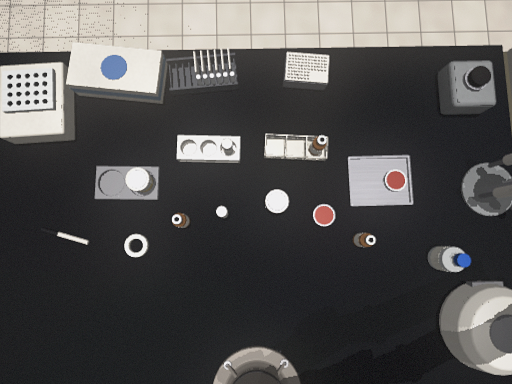

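View pics/side0.png

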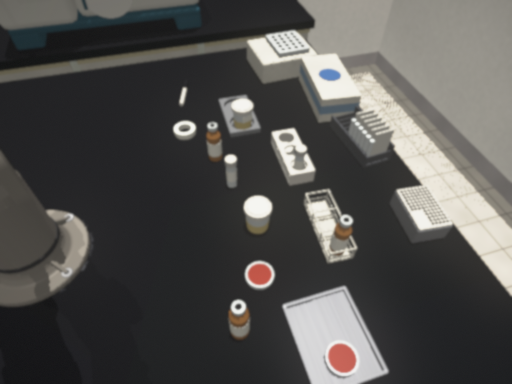

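The top view shows the bottles at (180,220) and (367,240), the tube at (222,212), the cup at (277,201) and the dish at (324,215). The filled place of each rack is towards the right (-y). The free places are the wire bays at (275,147) and (297,147), the holes at (190,147) and (209,147), the recess at (112,182) and the left half of the tray near (365,181). The side view agrees with this.

```bash
python3 - <<'E'
from h import *
np.set_printoptions(precision=4,suppress=True)
T=viewer.read_camera('top'); S=viewer.read_camera('side')
P={'bottle_L':((180,220),(212,147)),'bottle_R':((367,240),(237,319)),'tube':((222,212),(233,170)),'cup':((275,199),(256,211)),'dish':((325,215),(261,275))}
for k,(a,b) in P.items(): print(k,*tri(ray(T,a),ray(S,b)))
# tops: caps
for k,a,b in [('capL',(178,217.5),(212,126)),('capR',(371,239.5),(238,304)),('tubecap',(222,211),(231,159)),('cuplid',(277,201),(258,206)),('dishlid',(324,215),(260,274))]: print(k,*tri(ray(T,a),ray(S,b)))
for n,c in(('top',T),('side',S)):
  for t in ['wire_rack','hole_rack','cup_board','steel_tray']:
    for d in cut_out(n,t)[:1]:
        m=d['pixels'].astype(np.uint8); r=cv2.minAreaRect(cv2.findNonZero(m)); z={'wire_rack':.042,'hole_rack':.04,'cup_board':.016,'steel_tray':.011}[t]
        b=np.array([atz(c,p,z)[:2] for p in cv2.boxPoints(r)]); e=[b[1]-b[0],b[2]-b[1]]
        print(n,t,round(d['score'],2),b.mean(0),[ (round(np.linalg.norm(x),3),round(np.degrees(np.arctan2(x[1],x[0])),1)) for x in e])
E
python3 - <<'E'
import cv2
im=cv2.imread('pics/top0.png')[120:270,85:425]
cv2.imwrite('pics/topc.png',cv2.resize(im,None,fx=2.35,fy=2.35,interpolation=cv2.INTER_CUBIC))
E
```

```text
Traceback (most recent call last):
  File "h.py", line 10, in ray
    return np.array(c['origin']), np.array(c['rotation'])@(d/np.linalg.norm(d))
                                  ~~~~~~~~~~~~~~~~~~~~~~~^^~~~~~~~~~~~~~~~~~~~~
ValueError: matmul: Input operand 1 has a mismatch in its core dimension 0, with gufunc signature (n?,k),(k,m?)->(n?,m?) (size 3 is different from 4)
```

View pics/topc.png

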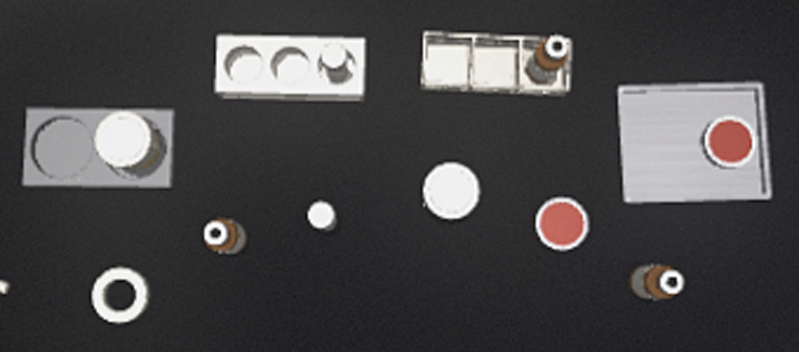

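The crop confirms the layout. Cap centres in crop pixels are (214,233), (671,282) and (320,214), the cup lid is at (451,191) and the dish at (562,222). The camera rotation is a quaternion, so I'll fix the helper.

```bash
sed -i "s/^import numpy.*/&\nfrom scipy.spatial.transform import Rotation as Ro/; s/np.array(c\['rotation'\])@(d/Ro.from_quat(c['rotation'],scalar_first=True).apply(d/; s/apply(d\/np.linalg.norm(d))/apply(d\/np.linalg.norm(d))/" h.py; grep -n "Ro" h.py; python3 - <<'E'
from h import *
np.set_printoptions(precision=4,suppress=True)
T=viewer.read_camera('top'); S=viewer.read_camera('side')
f=lambda x,y:(x/2.35+85-.3,y/2.35+120-.3)
for k,a,b in [('capL',f(214,233),(212,126)),('capR',f(671,282),(238,306)),('tubecap',f(320,214),(231,159)),('cuplid',f(451,191),(258,206)),('dishlid',f(562,222),(260,274))]: print(k,*tri(ray(T,a),ray(S,b)))
for k,a,z in [('capL',f(214,233),.112),('capR',f(671,282),.112),('tube',f(320,214),.092),('cup',f(451,191),.072),('dish',f(562,222),.015),('recess',f(63,148),.016),('board cup lid',f(123,138),.076),('hole+',f(243,65),.04),('hole0',f(291,65),.04),('trayTL',f(617,86),.011),('trayTR',f(764,83),.011),('trayBL',f(625,202),.011),('trayBR',f(771,198),.011),('wTL',f(423,31),.042),('wTR',f(573,38),.042),('wBL',f(420,88),.042)]: print(k,atz(T,a,z)[:2])
for n,c in(('top',T),('side',S)):
  for t in ['wire_rack','hole_rack','cup_board','steel_tray']:
    for d in cut_out(n,t)[:1]:
        m=d['pixels'].astype(np.uint8); r=cv2.minAreaRect(cv2.findNonZero(m)); z={'wire_rack':.042,'hole_rack':.04,'cup_board':.016,'steel_tray':.011}[t]
        b=np.array([atz(c,p,z)[:2] for p in cv2.boxPoints(r)]); e=[b[1]-b[0],b[2]-b[1]]
        print(n,t,round(d['score'],2),b.mean(0),[ (round(np.linalg.norm(x),3),round(np.degrees(np.arctan2(x[1],x[0])),1)) for x in e])
E
```

```text
2:from scipy.spatial.transform import Rotation as Ro
11:    return np.array(c['origin']), Ro.from_quat(c['rotation'],scalar_first=True).apply(d/np.linalg.norm(d))
capL [0.4505 0.1917 0.1043] 0.00153642275830458
capR [ 0.3877 -0.2908  0.1098] 0.0023892339784300546
tubecap [0.4702 0.0802 0.0859] 0.0030558681263145025
cuplid [ 0.4938 -0.0641  0.0694] 0.0035303637961580717
dishlid [ 0.4589 -0.1965  0.0126] 0.0015959911619251974
capL [0.4493 0.1905]
capR [ 0.3865 -0.2899]
tube [0.4682 0.0801]
cup [ 0.4918 -0.0636]
dish [ 0.458  -0.1959]
recess [0.5572 0.3821]
board cup lid [0.5581 0.2967]
hole+ [0.646  0.1697]
hole0 [0.6449 0.1145]
trayTL [ 0.6184 -0.2696]
trayTR [ 0.6184 -0.446 ]
trayBL [ 0.4799 -0.2718]
trayBR [ 0.4807 -0.4444]
wTL [ 0.6817 -0.039 ]
wTR [ 0.6699 -0.2133]
wBL [ 0.6144 -0.0337]
top wire_rack 0.73 [ 0.6388 -0.1218] [(np.float64(0.069), np.float64(-6.2)), (np.float64(0.172), np.float64(-96.0))]
top hole_rack 0.72 [0.6405 0.1158] [(np.float64(0.169), np.float64(-91.1)), (np.float64(0.072), np.float64(178.9))]
top cup_board 0.87 [0.5556 0.3399] [(np.float64(0.175), np.float64(-91.2)), (np.float64(0.088), np.float64(-179.7))]
top steel_tray 0.76 [ 0.5486 -0.3576] [(np.float64(0.18), np.float64(-91.2)), (np.float64(0.138), np.float64(175.8))]
side wire_rack 0.7 [ 0.6397 -0.1328] [(np.float64(0.084), np.float64(10.4)), (np.float64(0.202), np.float64(-96.9))]
side hole_rack 0.74 [0.6404 0.0997] [(np.float64(0.094), np.float64(16.2)), (np.float64(0.219), np.float64(-95.3))]
side cup_board 0.88 [0.5576 0.3301] [(np.float64(0.108), np.float64(16.4)), (np.float64(0.208), np.float64(-93.9))]
side steel_tray 0.9 [ 0.5561 -0.3559] [(np.float64(0.165), np.float64(4.0)), (np.float64(0.186), np.float64(-97.3))]
```

```bash
cat > go.py <<'E'
import sys; from h import *
x,y,z,w=map(float,sys.argv[1:5]); o=telemetry.get_obs()
if len(sys.argv)>5: p=np.array(eval(sys.argv[5])); yaw=np.radians(float(sys.argv[6])); R=np.array([[np.cos(yaw),np.sin(yaw),0],[np.sin(yaw),-np.cos(yaw),0],[0,0,-1]])
else: R=Ro.from_quat(o['tool_rot'],scalar_first=True).as_matrix(); p=np.array(o['eef_pos'])
G=np.array([[np.cos(np.radians(w)),np.sin(np.radians(w)),0],[np.sin(np.radians(w)),-np.cos(np.radians(w)),0],[0,0,-1]])
print('t',o['t'],'xyz',(R.T@(np.array([x,y,z])-p)).round(4),'rot',np.degrees(Ro.from_matrix(R.T@G).as_rotvec()).round(1),'w',round(o['gripper_width'],3),'gf',o['grasp_force'],'F',np.round(o['contact_force'],1))
E
python3 go.py 0.387 -0.290 0.26 86
```

```text
t 1.95 xyz [ 0.2726 -0.2756 -0.0287] rot [  0.   -0.  -67.2] w 1.001 gf 0.0 F [ 0.1  0.3 -0.2]
```

```bash
python3 -m crank '[{"delta_rot":[0,0,0],"xyz":[0,0,-0.03],"fingers":-1},{"delta_rot":[0,0,-67],"xyz":[0.273,-0.276,-0.03],"fingers":-1},{"delta_rot":[0,0,-67],"xyz":[0.273,-0.276,-0.03],"fingers":-1},{"delta_rot":[0,0,-67],"xyz":[0.273,-0.276,-0.03],"fingers":-1},{"delta_rot":[0,0,-67],"xyz":[0.273,-0.276,-0.03],"fingers":-1},{"delta_rot":[0,0,-67],"xyz":[0.273,-0.276,-0.03],"fingers":-1},{"delta_rot":[0,0,-67],"xyz":[0.273,-0.276,-0.03],"fingers":-1},{"delta_rot":[0,0,-67],"xyz":[0.273,-0.276,-0.03],"fingers":-1},{"delta_rot":[0,0,-67],"xyz":[0.273,-0.276,-0.03],"fingers":-1},{"delta_rot":[0,0,-67],"xyz":[0.273,-0.276,-0.03],"fingers":-1}]' 40; python3 - <<'E'
from h import *
c=snap('wrist','w1.png'); o=telemetry.get_obs(); print(o['t'],o['eef_pos'],o['tool_rot'],c['origin'],c['rotation'])
for t in ['bottle_a','dish','steel_tray','wire_rack']:
  for d in search_frame('wrist',t): print(t,d['score'],d['pixel'],atz(c,d['pixel'],.1,True))
E
python3 go.py 0.387 -0.290 0.26 86
```

```text
t: 2.95
eef_pos: [0.3901, -0.2841, 0.2619]
tool_rot: [0.0, 0.728, 0.685, 0.001]
contact_force: [0.6, -0.3, 0.2]
gripper_width: 1.0
grasp_force: 0.0
3.0 [ 0.38859538 -0.28712427  0.26176797] [4.11434871e-04 7.30466553e-01 6.82948312e-01 2.23819760e-04] [ 0.39401541 -0.20865584  0.40480739] [ 0.98816999 -0.15033461  0.00318895 -0.03015645]
bottle_a 0.61 [253.5, 172.5] [ 0.39045452 -0.28086034  0.1       ]
dish 0.57 [301.4, 93.4] [ 0.44405161 -0.20067366  0.1       ]
dish 0.51 [419.9, 44.1] [ 0.5856442  -0.14055118  0.1       ]
steel_tray 0.87 [363.5, 192.1] [ 0.51274024 -0.30996757  0.1       ]
wire_rack 0.63 [422.8, 43.1] [ 0.5898307  -0.13886319  0.1       ]
wire_rack 0.59 [303.4, 94.4] [ 0.44607124 -0.20175844  0.1       ]
t 3.2 xyz [0.0009 0.0004 0.0013] rot [-0.   0.  -0.3] w 0.996 gf 0.0 F [-0.9 -0.9  0.6]
```

View pics/w1.png

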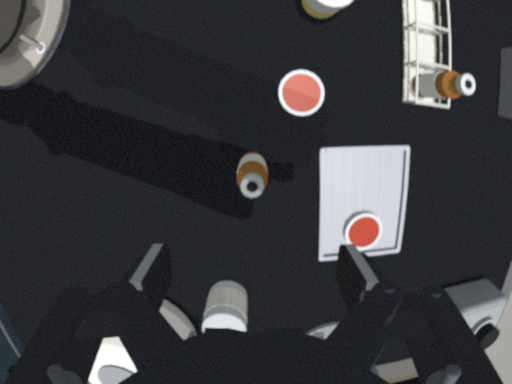

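The wrist view shows the bottle cap at (252,186), the loose dish at (301,92), tray corners at (320,149), (410,146), (398,256) and (320,261), and the wire rack at the upper right. I'll locate these.

```bash
python3 - <<'E'
from h import *
c={'fx':297.3186,'fy':297.3186,'cx':253.523,'cy':193.019,'origin':[ 0.39401541,-0.20865584,0.40480739],'rotation':[0.98816999,-0.15033461,0.00318895,-0.03015645]}
for k,p,z in [('cap',(252,186),.112),('dish',(301.5,92),.015),('dishtray',(364,231),.017),('tTL',(320,149),.011),('tTR',(410,146),.011),('tBR',(398,256),.011),('tBL',(320,261),.011),('wcap',(467,84),.115),('wBL',(404,103),.042),('wBR',(450,107),.042),('bottle base?',(253,155),.005)]: print(k,atz(c,p,z,True).round(4))
E
```

```text
cap [ 0.3882 -0.2921  0.112 ]
dish [ 0.4582 -0.1966  0.015 ]
dishtray [ 0.5502 -0.3993  0.017 ]
tTL [ 0.4816 -0.2742  0.011 ]
tTR [ 0.6213 -0.2731  0.011 ]
tBR [ 0.62   -0.4549  0.011 ]
tBL [ 0.484  -0.4478  0.011 ]
wcap [ 0.643  -0.1825  0.115 ]
wBL [ 0.5927 -0.2101  0.042 ]
wBR [ 0.6718 -0.2119  0.042 ]
bottle base? [ 0.3902 -0.2788  0.005 ]
```

```bash
python3 -m crank '[{"delta_rot":[0,0,0],"xyz":[0,0,0.05],"fingers":-1},{"delta_rot":[0,0,0],"xyz":[0,0,0.10],"fingers":-1},{"delta_rot":[0,0,0],"xyz":[0,0,0.14],"fingers":-1},{"delta_rot":[0,0,0],"xyz":[0,0,0.17],"fingers":-1},{"delta_rot":[0,0,0],"xyz":[0,0,0.20],"fingers":-1},{"delta_rot":[0,0,0],"xyz":[0,0,0.213],"fingers":-1},{"delta_rot":[0,0,0],"xyz":[0,0,0.213],"fingers":-1},{"delta_rot":[0,0,0],"xyz":[0,0,0.213],"fingers":-0.3},{"delta_rot":[0,0,0],"xyz":[0,0,0.213],"fingers":0},{"delta_rot":[0,0,0],"xyz":[0,0,0.213],"fingers":0.2}]' 40; python3 -m crank '[{"delta_rot":[0,0,0],"xyz":[0,0,0],"fingers":0.5},{"delta_rot":[0,0,0],"xyz":[0,0,0],"fingers":1},{"delta_rot":[0,0,0],"xyz":[0,0,0],"fingers":1},{"delta_rot":[0,0,0],"xyz":[0,0,0],"fingers":1},{"delta_rot":[0,0,0],"xyz":[0,0,0],"fingers":1},{"delta_rot":[0,0,0],"xyz":[0,0,0],"fingers":1}]' 40; python3 go.py .640 -.125 .2 86
```

```text
t: 4.2
eef_pos: [0.388, -0.2902, 0.0496]
tool_rot: [0.001, 0.732, 0.681, 0.0]
contact_force: [0.9, 0.3, -0.3]
gripper_width: 0.517
grasp_force: 0.0
t: 4.8
eef_pos: [0.3881, -0.2901, 0.0496]
tool_rot: [0.001, 0.732, 0.681, 0.0]
contact_force: [-0.7, 0.1, 6.0]
gripper_width: 0.411
grasp_force: 39.3
t 4.8 xyz [ 0.1828  0.2395 -0.1502] rot [ 0.1  0.1 -0.2] w 0.411 gf 39.270781790837646 F [-0.7  0.1  6. ]
```

```bash
python3 -m crank '[{"delta_rot":[0,0,0],"xyz":[0,0,-0.02],"fingers":1},{"delta_rot":[0,0,0],"xyz":[0,0,-0.06],"fingers":1},{"delta_rot":[0,0,0],"xyz":[0,0,-0.10],"fingers":1},{"delta_rot":[0,0,0],"xyz":[0.02,0.02,-0.15],"fingers":1},{"delta_rot":[0,0,0],"xyz":[0.05,0.05,-0.15],"fingers":1},{"delta_rot":[0,0,0],"xyz":[0.08,0.09,-0.15],"fingers":1},{"delta_rot":[0,0,0],"xyz":[0.11,0.13,-0.15],"fingers":1},{"delta_rot":[0,0,0],"xyz":[0.14,0.17,-0.15],"fingers":1},{"delta_rot":[0,0,0],"xyz":[0.17,0.21,-0.15],"fingers":1},{"delta_rot":[0,0,0],"xyz":[0.183,0.239,-0.15],"fingers":1}]'; python3 - <<'E'
from h import *
c=snap('wrist','w2.png'); o=telemetry.get_obs(); print(o['t'],o['eef_pos'],o['tool_rot'],c['origin'].tolist(),c['rotation'].tolist())
for t in ['bottle_a','cup','hole_rack','wire_rack']:
  for d in search_frame('wrist',t): print(t,d['score'],d['pixel'],atz(c,d['pixel'],.04,True))
E
```

```text
t: 5.8
eef_pos: [0.6414, -0.1197, 0.1989]
tool_rot: [-0.0, 0.731, 0.683, 0.001]
contact_force: [-0.4, -1.0, -0.7]
gripper_width: 0.41
grasp_force: 40.2
5.85 [ 0.64507465 -0.11803234  0.19886428] [4.30654035e-04 7.30137974e-01 6.83292378e-01 3.14319946e-03] [0.6458490574018049, -0.04447680041064626, 0.3418784462179191] [0.9881387066790994, -0.14973599325315218, 0.003848694076972489, -0.03385581546722038]
bottle_a 0.9 [256.2, 267.6] [ 0.63712131 -0.23004365  0.04      ]
bottle_a 0.18 [109.4, 138.0] [ 0.48653307 -0.06385882  0.04      ]
cup 0.76 [108.2, 137.4] [ 0.48510683 -0.06300317  0.04      ]
hole_rack 0.71 [247.2, 24.2] [0.64594557 0.03834049 0.04      ]
hole_rack 0.64 [120.2, 237.9] [ 0.4754464  -0.18353789  0.04      ]
wire_rack 0.73 [263.9, 149.0] [ 0.6540536  -0.09156966  0.04      ]
```

View pics/w2.png

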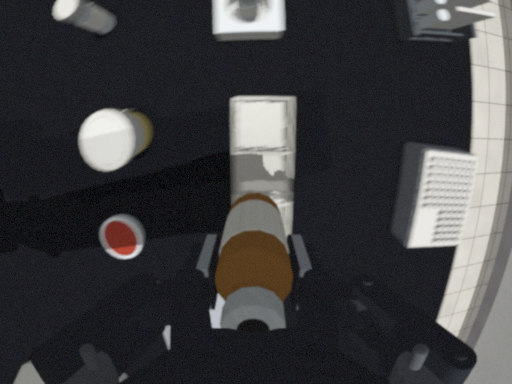

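The view shows the held bottle. The wire rack's far (+y) end has corners at (230,97) and (297,97) and the divider is at row ~151.

```bash
python3 - <<'E'
from h import *
c={'fx':297.3186,'fy':297.3186,'cx':253.523,'cy':193.019,'origin':[0.64585,-0.044477,0.341878],'rotation':[0.9881387066790994, -0.14973599325315218, 0.003848694076972489, -0.03385581546722038]}
for k,p,z in [('TL',(230,97),.042),('TR',(297,97),.042),('dL',(232,151),.042),('dR',(295,150),.042),('cup',(108,140),.072),('tubecap',(67,8),.092),('dish',(122,237),.015)]: print(k,atz(c,p,z,True).round(4))
E
python3 go.py .643 -.067 .2 86
```

```text
TL [ 0.6238 -0.0361  0.042 ]
TR [ 0.6904 -0.0401  0.042 ]
dL [ 0.6214 -0.091   0.042 ]
dR [ 0.6858 -0.0942  0.042 ]
cup [ 0.5015 -0.0636  0.072 ]
tubecap [0.4758 0.0754 0.092 ]
dish [ 0.4644 -0.1938  0.015 ]
t 6.05 xyz [ 0.0584  0.0008 -0.0019] rot [-0.1  0.  -0.2] w 0.408 gf 40.32480929454323 F [-0.4 -0.1 -1.1]
```

```bash
python3 -m crank '[{"delta_rot":[0,0,0],"xyz":[0.003,0.0015,0],"fingers":1},{"delta_rot":[0,0,0],"xyz":[0.003,0.0015,0.04],"fingers":1},{"delta_rot":[0,0,0],"xyz":[0.003,0.0015,0.08],"fingers":1},{"delta_rot":[0,0,0],"xyz":[0.003,0.0015,0.10],"fingers":1},{"delta_rot":[0,0,0],"xyz":[0.003,0.0015,0.115],"fingers":1},{"delta_rot":[0,0,0],"xyz":[0.003,0.0015,0.125],"fingers":1},{"delta_rot":[0,0,0],"xyz":[0.003,0.0015,0.13],"fingers":1},{"delta_rot":[0,0,0],"xyz":[0.003,0.0015,0.135],"fingers":1},{"delta_rot":[0,0,0],"xyz":[0.003,0.0015,0.138],"fingers":1},{"delta_rot":[0,0,0],"xyz":[0.003,0.0015,0.138],"fingers":1}]'; python3 go.py .6435 -.122 .053 86; python3 - <<'E'
from h import *
c=snap('side','s2.png')
E
```

```text
t: 7.05
eef_pos: [0.6408, -0.1214, 0.0606]
tool_rot: [0.0, 0.732, 0.681, 0.0]
contact_force: [0.0, -0.0, -1.0]
gripper_width: 0.409
grasp_force: 40.4
t 7.05 xyz [-0.0004  0.0027  0.0076] rot [ 0.   0.  -0.2] w 0.409 gf 40.360686400090344 F [ 0. -0. -1.]
```

View pics/s2.png

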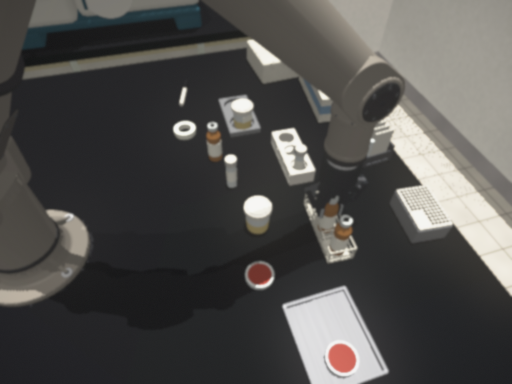

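The bottle is in the middle bay at (328,215). I'll lower it the last 7 mm and release it.

```bash
python3 -m crank '[{"delta_rot":[0,0,0],"xyz":[0,0.0025,0.002],"fingers":1},{"delta_rot":[0,0,0],"xyz":[0,0.0025,0.004],"fingers":1},{"delta_rot":[0,0,0],"xyz":[0,0.0025,0.006],"fingers":1},{"delta_rot":[0,0,0],"xyz":[0,0.0025,0.0075],"fingers":1},{"delta_rot":[0,0,0],"xyz":[0,0.0025,0.0075],"fingers":1}]'; python3 -m crank '[{"delta_rot":[0,0,0],"xyz":[0,0,0],"fingers":0.1},{"delta_rot":[0,0,0],"xyz":[0,0,0],"fingers":-0.1},{"delta_rot":[0,0,0],"xyz":[0,0,0],"fingers":-0.4},{"delta_rot":[0,0,0],"xyz":[0,0,0],"fingers":-0.5},{"delta_rot":[0,0,0],"xyz":[0,0,-0.03],"fingers":-0.6},{"delta_rot":[0,0,0],"xyz":[0,0,-0.08],"fingers":-0.6},{"delta_rot":[0,0,0],"xyz":[0,0,-0.13],"fingers":-1},{"delta_rot":[0,0,0],"xyz":[0,0,-0.18],"fingers":-1},{"delta_rot":[0,0,0],"xyz":[0,0,-0.21],"fingers":-1},{"delta_rot":[0,0,0],"xyz":[0,0,-0.21],"fingers":-1}]'; python3 go.py .450 .191 .26 86
```

```text
t: 7.6
eef_pos: [0.6431, -0.1216, 0.0528]
tool_rot: [-0.0, 0.732, 0.681, -0.0]
contact_force: [-0.5, 0.4, -1.2]
gripper_width: 0.41
grasp_force: 40.3
t: 8.6
eef_pos: [0.6459, -0.1216, 0.269]
tool_rot: [0.004, 0.732, 0.681, 0.003]
contact_force: [0.2, 0.5, 0.3]
gripper_width: 0.997
grasp_force: 0.0
t 8.6 xyz [ 0.2975 -0.2182  0.0066] rot [ 0.6  0.  -0.2] w 0.997 gf 0.0 F [0.2 0.5 0.3]
```

```bash
python3 -m crank '[{"delta_rot":[0,0,0],"xyz":[0.04,-0.03,0],"fingers":-1},{"delta_rot":[0,0,0],"xyz":[0.08,-0.06,0],"fingers":-1},{"delta_rot":[0,0,0],"xyz":[0.12,-0.09,0],"fingers":-1},{"delta_rot":[0,0,0],"xyz":[0.16,-0.12,0],"fingers":-1},{"delta_rot":[0,0,0],"xyz":[0.20,-0.15,0],"fingers":-1},{"delta_rot":[0,0,0],"xyz":[0.24,-0.18,0],"fingers":-1},{"delta_rot":[0,0,0],"xyz":[0.28,-0.21,0],"fingers":-1},{"delta_rot":[0,0,0],"xyz":[0.2975,-0.218,0],"fingers":-1},{"delta_rot":[0,0,0],"xyz":[0.2975,-0.218,0],"fingers":-1},{"delta_rot":[0,0,0],"xyz":[0.2975,-0.218,0],"fingers":-1}]'; python3 -m crank '[{"delta_rot":[0,0,0],"xyz":[0,0,0],"fingers":-1}]'; python3 - <<'E'
from h import *
np.set_printoptions(precision=4,suppress=True)
c=snap('wrist','w3.png'); T=snap('top','t3.png'); o=telemetry.get_obs(); print(o['t'],o['eef_pos'],o['tool_rot'],c['origin'].tolist(),c['rotation'].tolist())
for t in ['bottle_a','tube','cup','hole_rack','cup_board']:
  for d in cut_out('wrist',t)[:2]: 
    m=d['pixels']; v,u=np.nonzero(m); print(t,round(d['score'],2),d['pixel'],atz(c,d['pixel'],.05,True),u.min(),u.max(),v.min(),v.max())
im=cv2.imread('pics/w3.png'); t=cv2.resize(cv2.imread('pics/t3.png')[120:270,85:425],(512,226)); cv2.imwrite('pics/w3t.png',np.vstack([im[:370],t]))
E
python3 go.py .450 .191 .0496 86
```

```text
t: 9.6
eef_pos: [0.4472, 0.1903, 0.2623]
tool_rot: [0.0, 0.732, 0.681, -0.0]
contact_force: [0.3, -0.6, 0.1]
gripper_width: 1.004
grasp_force: 0.0
t: 9.7
eef_pos: [0.4479, 0.1892, 0.2623]
tool_rot: [0.0, 0.733, 0.68, -0.001]
contact_force: [-0.0, -0.8, -0.1]
gripper_width: 1.01
grasp_force: 0.0
9.8 [0.4479 0.1894 0.2624] [-0.      0.7333  0.6799 -0.0003] [0.4532158020061678, 0.2648732092042458, 0.4050273103924353] [0.9878003380414573, -0.151138560704083, 0.005454220453684297, -0.03711979408245048]
bottle_a 0.98 [258.4, 167.2] [0.4534 0.1864 0.05  ] 242 272 146 188
bottle_a 0.72 [387.0, 355.4] [ 0.6745 -0.1888  0.05  ] 380 396 338 365
tube 0.87 [274.5, 247.1] [0.4675 0.0758 0.05  ] 266 290 223 269
cup 0.94 [291.6, 313.7] [ 0.489  -0.0449  0.05  ] 276 316 293 335
hole_rack 0.63 [390.0, 196.7] [0.6288 0.1349 0.05  ] 362 422 143 260
cup_board 0.84 [320.7, 38.9] [0.539  0.3393 0.05  ] 292 364 0 106
t 10.05 xyz [0.0007 0.0025 0.2132] rot [-0.  -0.  -0.2] w 1.005 gf 0.0 F [ 0.4  0.2 -0.6]
```

View pics/w3t.png

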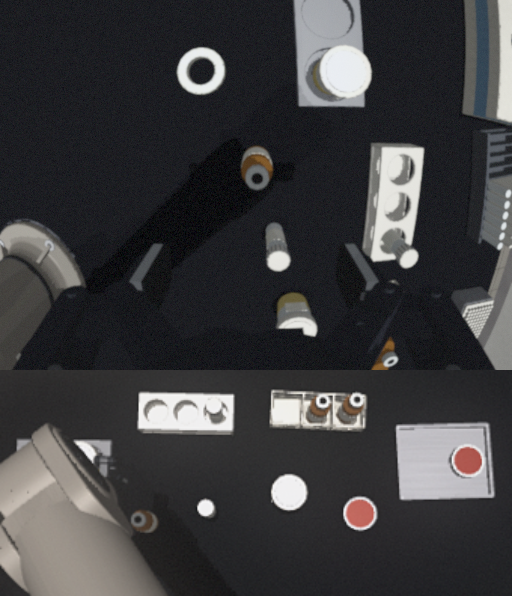

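The top inset shows the first bottle upright in the middle bay. In the wrist view the second bottle's cap is at (257,178), the tube cap at (278,261), the free holes at (401,169) and (398,205), and the recess at (329,17).

```bash
python3 - <<'E'
from h import *
c={'fx':297.3186,'fy':297.3186,'cx':253.523,'cy':193.019,'origin':[0.4532158020061678, 0.2648732092042458, 0.4050273103924353],'rotation':[0.9878003380414573, -0.151138560704083, 0.005454220453684297, -0.03711979408245048]}
for k,p,z in [('cap',(257,178),.112),('tube',(278,261),.092),('h+',(401,169),.04),('h0',(398,205),.04),('recess',(329,17),.016),('lid',(344,71),.076),('bBL',(299,106),.016),('bBR',(363,106),.016),('cup',(297,326),.072)]: print(k,atz(c,p,z,True).round(4))
E
```

```text
cap [0.4512 0.189  0.112 ]
tube [0.4692 0.0786 0.092 ]
h+ [0.6488 0.17   0.04  ]
h0 [0.6479 0.1176 0.04  ]
recess [0.5614 0.3777 0.016 ]
lid [0.5569 0.2967 0.076 ]
bBL [0.5121 0.2571 0.016 ]
bBR [0.6007 0.2549 0.016 ]
cup [ 0.4947 -0.0519  0.072 ]
```

```bash
python3 -m crank '[{"delta_rot":[0,0,0],"xyz":[0,0.0025,0.05],"fingers":-1},{"delta_rot":[0,0,0],"xyz":[0,0.0025,0.10],"fingers":-1},{"delta_rot":[0,0,0],"xyz":[0,0.0025,0.14],"fingers":-1},{"delta_rot":[0,0,0],"xyz":[0,0.0025,0.17],"fingers":-1},{"delta_rot":[0,0,0],"xyz":[0,0.0025,0.20],"fingers":-1},{"delta_rot":[0,0,0],"xyz":[0,0.0025,0.2125],"fingers":-1},{"delta_rot":[0,0,0],"xyz":[0,0.0025,0.2125],"fingers":-1},{"delta_rot":[0,0,0],"xyz":[0,0.0025,0.2125],"fingers":-0.3},{"delta_rot":[0,0,0],"xyz":[0,0.0025,0.2125],"fingers":0},{"delta_rot":[0,0,0],"xyz":[0,0.0025,0.2125],"fingers":0.1}]' 40; python3 -m crank '[{"delta_rot":[0,0,0],"xyz":[0,0,0],"fingers":0.3},{"delta_rot":[0,0,0],"xyz":[0,0,0],"fingers":1},{"delta_rot":[0,0,0],"xyz":[0,0,0],"fingers":1},{"delta_rot":[0,0,0],"xyz":[0,0,0],"fingers":1},{"delta_rot":[0,0,0],"xyz":[0,0,0],"fingers":1}]'; python3 -m crank '[{"delta_rot":[0,0,0],"xyz":[0,0,-0.02],"fingers":1},{"delta_rot":[0,0,0],"xyz":[0,0,-0.06],"fingers":1},{"delta_rot":[0,0,0],"xyz":[0,0,-0.10],"fingers":1},{"delta_rot":[0,0,0],"xyz":[0,0,-0.15],"fingers":1},{"delta_rot":[0,0,0],"xyz":[0,0,-0.18],"fingers":1},{"delta_rot":[0,0,0],"xyz":[0,0,-0.18],"fingers":1}]';python3 go.py .647 -.066 .2 86
```

```text
t: 11.05
eef_pos: [0.4507, 0.1911, 0.0516]
tool_rot: [0.001, 0.732, 0.681, 0.001]
contact_force: [-0.1, 0.4, -0.3]
gripper_width: 0.515
grasp_force: 0.0
t: 11.55
eef_pos: [0.4507, 0.1911, 0.0516]
tool_rot: [0.001, 0.732, 0.681, 0.001]
contact_force: [-1.2, -1.2, 6.2]
gripper_width: 0.412
grasp_force: 39.3
t: 12.15
eef_pos: [0.4521, 0.1922, 0.2353]
tool_rot: [0.002, 0.732, 0.681, 0.004]
contact_force: [0.3, 0.6, -0.1]
gripper_width: 0.411
grasp_force: 40.3
t 12.15 xyz [-0.2435  0.2129  0.0363] rot [ 0.5 -0.2 -0.2] w 0.411 gf 40.28922713594511 F [ 0.3  0.6 -0.1]
```

```bash
python3 -m crank '[{"delta_rot":[0,0,0],"xyz":[-0.03,0.026,0],"fingers":1},{"delta_rot":[0,0,0],"xyz":[-0.06,0.052,0],"fingers":1},{"delta_rot":[0,0,0],"xyz":[-0.09,0.078,0],"fingers":1},{"delta_rot":[0,0,0],"xyz":[-0.12,0.104,0],"fingers":1},{"delta_rot":[0,0,0],"xyz":[-0.15,0.13,0],"fingers":1},{"delta_rot":[0,0,0],"xyz":[-0.18,0.156,0],"fingers":1},{"delta_rot":[0,0,0],"xyz":[-0.21,0.182,0],"fingers":1},{"delta_rot":[0,0,0],"xyz":[-0.2435,0.213,0],"fingers":1},{"delta_rot":[0,0,0],"xyz":[-0.2435,0.213,0],"fingers":1},{"delta_rot":[0,0,0],"xyz":[-0.2435,0.213,0.02],"fingers":1}]'; python3 -m crank '[{"delta_rot":[0,0,0],"xyz":[0,0,0.02],"fingers":1},{"delta_rot":[0,0,0],"xyz":[0,0,0.05],"fingers":1},{"delta_rot":[0,0,0],"xyz":[0,0,0.08],"fingers":1},{"delta_rot":[0,0,0],"xyz":[0,0,0.10],"fingers":1},{"delta_rot":[0,0,0],"xyz":[0,0,0.10],"fingers":1}]'; python3 go.py .647 -.066 .055 86
```

```text
t: 13.15
eef_pos: [0.6462, -0.0693, 0.2113]
tool_rot: [0.001, 0.733, 0.68, 0.001]
contact_force: [0.1, 1.3, -0.3]
gripper_width: 0.408
grasp_force: 40.4
t: 13.65
eef_pos: [0.6413, -0.0676, 0.1062]
tool_rot: [-0.003, 0.732, 0.681, -0.003]
contact_force: [-0.3, 0.1, -0.9]
gripper_width: 0.41
grasp_force: 40.4
t 13.65 xyz [0.002  0.006  0.0512] rot [-0.4  0.  -0.1] w 0.41 gf 40.35220733145252 F [-0.3  0.1 -0.9]
```

```bash
python3 -m crank '[{"delta_rot":[0,0,0],"xyz":[0.002,0.004,0],"fingers":1},{"delta_rot":[0,0,0],"xyz":[0.002,0.004,0],"fingers":1},{"delta_rot":[0,0,0],"xyz":[0.002,0.004,0],"fingers":1}]'; python3 go.py .647 -.066 .055 86;  python3 -m crank '[{"delta_rot":[0,0,0],"xyz":[0,0,0.015],"fingers":1},{"delta_rot":[0,0,0],"xyz":[0,0,0.03],"fingers":1},{"delta_rot":[0,0,0],"xyz":[0,0,0.04],"fingers":1},{"delta_rot":[0,0,0],"xyz":[0,0,0.045],"fingers":1},{"delta_rot":[0,0,0],"xyz":[0,0,0.045],"fingers":1}]'; python3 go.py .647 -.066 .055 86
```

```text
t: 13.95
eef_pos: [0.6498, -0.0656, 0.1118]
tool_rot: [0.001, 0.732, 0.681, 0.001]
contact_force: [0.6, 0.1, -1.1]
gripper_width: 0.412
grasp_force: 40.4
t 13.95 xyz [-0.0006 -0.0029  0.0568] rot [ 0.1 -0.  -0.2] w 0.412 gf 40.35014879191294 F [ 0.6  0.1 -1.1]
t: 14.45
eef_pos: [0.6478, -0.0659, 0.0638]
tool_rot: [-0.001, 0.732, 0.681, -0.001]
contact_force: [0.3, -0.7, -0.2]
gripper_width: 0.406
grasp_force: 40.4
t 14.45 xyz [-0.0002 -0.0007  0.0088] rot [-0.1 -0.  -0.2] w 0.406 gf 40.351561772986315 F [ 0.3 -0.7 -0.2]
```

```bash
python3 -m crank '[{"delta_rot":[0,0,0],"xyz":[0,-0.001,0],"fingers":1},{"delta_rot":[0,0,0],"xyz":[0,-0.001,0.003],"fingers":1},{"delta_rot":[0,0,0],"xyz":[0,-0.001,0.006],"fingers":1},{"delta_rot":[0,0,0],"xyz":[0,-0.001,0.008],"fingers":1},{"delta_rot":[0,0,0],"xyz":[0,-0.001,0.009],"fingers":1},{"delta_rot":[0,0,0],"xyz":[0,-0.001,0.009],"fingers":1}]'; python3 -m crank '[{"delta_rot":[0,0,0],"xyz":[0,0,0],"fingers":0.1},{"delta_rot":[0,0,0],"xyz":[0,0,0],"fingers":-0.1},{"delta_rot":[0,0,0],"xyz":[0,0,0],"fingers":-0.4},{"delta_rot":[0,0,0],"xyz":[0,0,0],"fingers":-0.5},{"delta_rot":[0,0,0],"xyz":[0,0,-0.03],"fingers":-0.6},{"delta_rot":[0,0,0],"xyz":[0,0,-0.07],"fingers":-0.6},{"delta_rot":[0,0,0],"xyz":[0,0,-0.11],"fingers":-1},{"delta_rot":[0,0,0],"xyz":[0,0,-0.15],"fingers":-1},{"delta_rot":[0,0,0],"xyz":[0,0,-0.185],"fingers":-1},{"delta_rot":[0,0,0],"xyz":[0,0,-0.185],"fingers":-1}]'; python3 go.py .469 .079 .24 86
```

```text
t: 15.05
eef_pos: [0.6475, -0.0658, 0.0561]
tool_rot: [-0.0, 0.732, 0.681, -0.0]
contact_force: [-0.6, -0.0, -0.2]
gripper_width: 0.408
grasp_force: 40.4
t: 16.05
eef_pos: [0.6507, -0.0654, 0.2476]
tool_rot: [0.004, 0.732, 0.681, 0.004]
contact_force: [0.1, 0.0, 0.2]
gripper_width: 1.0
grasp_force: 0.0
t 16.05 xyz [ 0.1308 -0.1918  0.0057] rot [ 0.6 -0.  -0.2] w 1.0 gf 0.0 F [0.1 0.  0.2]
```

```bash
python3 -m crank '[{"delta_rot":[0,0,0],"xyz":[0.025,-0.037,0],"fingers":-1},{"delta_rot":[0,0,0],"xyz":[0.05,-0.074,0],"fingers":-1},{"delta_rot":[0,0,0],"xyz":[0.075,-0.111,0],"fingers":-1},{"delta_rot":[0,0,0],"xyz":[0.10,-0.148,0],"fingers":-1},{"delta_rot":[0,0,0],"xyz":[0.12,-0.178,0],"fingers":-1},{"delta_rot":[0,0,0],"xyz":[0.131,-0.192,0],"fingers":-1},{"delta_rot":[0,0,0],"xyz":[0.131,-0.192,0],"fingers":-1},{"delta_rot":[0,0,0],"xyz":[0.131,-0.192,0],"fingers":-1}]'; python3 - <<'E'
from h import *
np.set_printoptions(precision=4,suppress=True)
c=snap('wrist','w4.png'); T=snap('top','t4.png'); o=telemetry.get_obs(); print(o['t'],o['eef_pos'],c['origin'].tolist(),c['rotation'].tolist())
for d in cut_out('wrist','tube')[:2]: 
    m=d['pixels']; v,u=np.nonzero(m); print(round(d['score'],2),d['pixel'],u.min(),u.max(),v.min(),v.max())
im=cv2.imread('pics/w4.png'); t=cv2.resize(cv2.imread('pics/t4.png')[120:270,85:425],(512,226)); cv2.imwrite('pics/w4t.png',np.vstack([im[:370],t]))
E
python3 go.py .469 .079 .045 86
```

```text
t: 16.85
eef_pos: [0.4665, 0.0782, 0.2414]
tool_rot: [0.0, 0.732, 0.681, 0.0]
contact_force: [1.0, 0.2, 0.7]
gripper_width: 0.996
grasp_force: 0.0
16.95 [0.4668 0.0777 0.2412] [0.4714886871950324, 0.15369811431405078, 0.3841752910231292] [0.9878746530905924, -0.15089320796315514, 0.004558612062566455, -0.03625091209600927]
0.59 [255.1, 169.5] 243 270 151 190
t 17.0 xyz [0.0014 0.0022 0.1961] rot [-0.  -0.  -0.3] w 1.002 gf 0.0 F [-0.  -0.4  0.4]
```

View pics/w4t.png

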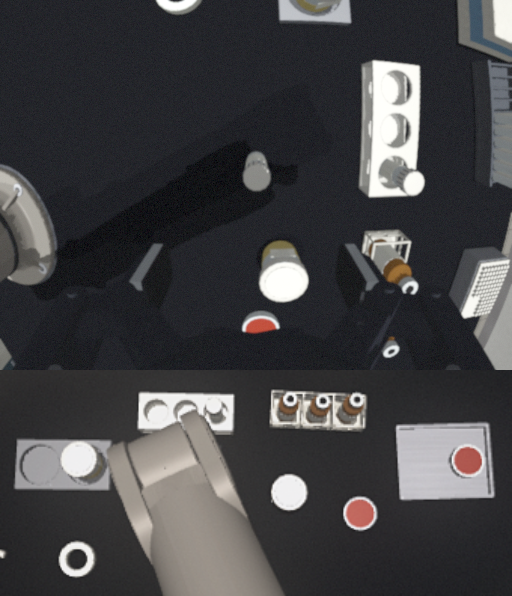

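All three wire bays are now filled. The tube cap is at (257,177) and the free holes are at (396,88) and (396,129).

```bash
python3 - <<'E'
from h import *
c={'fx':297.3186,'fy':297.3186,'cx':253.523,'cy':193.019,'origin':[0.4714886871950324, 0.15369811431405078, 0.3841752910231292],'rotation':[0.9878746530905924, -0.15089320796315514, 0.004558612062566455, -0.03625091209600927]}
for k,p,z in [('tube',(257,177),.092),('h+',(396,88),.04),('h0',(396,129),.04),('TL',(367,62),.04),('TR',(420,66),.04),('BL',(370,196),.04),('BR',(417,193),.04),('cup',(284,282),.072)]: print(k,atz(c,p,z,True).round(4))
E
python3 go.py .469 .079 .061 86
```

```text
tube [0.4701 0.0792 0.092 ]
h+ [0.6485 0.1681 0.04  ]
h0 [0.6476 0.1167 0.04  ]
TL [0.6106 0.199  0.04  ]
TR [0.686  0.1983 0.04  ]
BL [0.6132 0.0313 0.04  ]
BR [0.685 0.03  0.04 ]
cup [ 0.4947 -0.0638  0.072 ]
t 17.0 xyz [0.0014 0.0022 0.1801] rot [-0.  -0.  -0.3] w 1.002 gf 0.0 F [-0.  -0.4  0.4]
```

```bash
python3 -m crank '[{"delta_rot":[0,0,0],"xyz":[0.001,0.003,0.05],"fingers":-1},{"delta_rot":[0,0,0],"xyz":[0.001,0.003,0.10],"fingers":-1},{"delta_rot":[0,0,0],"xyz":[0.001,0.003,0.14],"fingers":-1},{"delta_rot":[0,0,0],"xyz":[0.001,0.003,0.17],"fingers":-1},{"delta_rot":[0,0,0],"xyz":[0.001,0.003,0.18],"fingers":-1},{"delta_rot":[0,0,0],"xyz":[0.001,0.003,0.18],"fingers":-1},{"delta_rot":[0,0,0],"xyz":[0.001,0.003,0.18],"fingers":-0.3},{"delta_rot":[0,0,0],"xyz":[0.001,0.003,0.18],"fingers":0},{"delta_rot":[0,0,0],"xyz":[0.001,0.003,0.18],"fingers":0.2}]' 30; python3 -m crank '[{"delta_rot":[0,0,0],"xyz":[0,0,0],"fingers":0.3},{"delta_rot":[0,0,0],"xyz":[0,0,0],"fingers":0.5},{"delta_rot":[0,0,0],"xyz":[0,0,0],"fingers":1},{"delta_rot":[0,0,0],"xyz":[0,0,0],"fingers":1},{"delta_rot":[0,0,0],"xyz":[0,0,0],"fingers":1},{"delta_rot":[0,0,0],"xyz":[0,0,0],"fingers":1}]' 30; python3 -m crank '[{"delta_rot":[0,0,0],"xyz":[0,0,-0.02],"fingers":1},{"delta_rot":[0,0,0],"xyz":[0,0,-0.05],"fingers":1},{"delta_rot":[0,0,0],"xyz":[0,0,-0.09],"fingers":1},{"delta_rot":[0,0,0],"xyz":[0,0,-0.13],"fingers":1},{"delta_rot":[0,0,0],"xyz":[0,0,-0.15],"fingers":1},{"delta_rot":[0,0,0],"xyz":[0,0,-0.15],"fingers":1}]';python3 go.py .647 .169 .16 88
```

```text
t: 17.9
eef_pos: [0.4699, 0.0796, 0.0627]
tool_rot: [0.001, 0.732, 0.681, 0.001]
contact_force: [0.3, -0.5, 0.4]
gripper_width: 0.515
grasp_force: 0.0
t: 18.5
eef_pos: [0.4695, 0.0797, 0.0622]
tool_rot: [0.001, 0.732, 0.681, 0.001]
contact_force: [-1.4, 0.0, 7.4]
gripper_width: 0.32
grasp_force: 29.2
t: 19.1
eef_pos: [0.4706, 0.0801, 0.2145]
tool_rot: [0.002, 0.732, 0.681, 0.002]
contact_force: [-0.2, -0.1, -0.7]
gripper_width: 0.316
grasp_force: 29.8
t 19.1 xyz [0.1015 0.1691 0.0556] rot [ 0.4 -0.  -2.2] w 0.316 gf 29.786387979984283 F [-0.2 -0.1 -0.7]
```

```bash
python3 -m crank '[{"delta_rot":[0,0,-2],"xyz":[0.02,0.034,0],"fingers":1},{"delta_rot":[0,0,-2],"xyz":[0.04,0.068,0],"fingers":1},{"delta_rot":[0,0,-2],"xyz":[0.06,0.102,0],"fingers":1},{"delta_rot":[0,0,-2],"xyz":[0.08,0.136,0],"fingers":1},{"delta_rot":[0,0,-2],"xyz":[0.1015,0.169,0],"fingers":1},{"delta_rot":[0,0,-2],"xyz":[0.1015,0.169,0.03],"fingers":1},{"delta_rot":[0,0,-2],"xyz":[0.1015,0.169,0.06],"fingers":1},{"delta_rot":[0,0,-2],"xyz":[0.1015,0.169,0.085],"fingers":1},{"delta_rot":[0,0,-2],"xyz":[0.1015,0.169,0.085],"fingers":1},{"delta_rot":[0,0,-2],"xyz":[0.1015,0.169,0.085],"fingers":1}]'; python3 go.py .647 .169 .067 88; python3 - <<'E'
from h import *
snap('wrist','w5.png'); snap('side','s5.png')
cv2.imwrite('pics/j5.png',np.hstack([cv2.imread('pics/w5.png')[:,130:480],cv2.resize(cv2.imread('pics/s5.png')[60:250,180:390],None,fx=2.02,fy=2.02)[:384]]))
E
```

```text
t: 20.1
eef_pos: [0.644, 0.1685, 0.1255]
tool_rot: [-0.001, 0.72, 0.694, -0.001]
contact_force: [0.6, -0.0, -0.4]
gripper_width: 0.316
grasp_force: 29.9
t 20.1 xyz [0.0007 0.0031 0.0585] rot [-0.1  0.  -0.1] w 0.316 gf 29.925977289676666 F [ 0.6 -0.  -0.4]
```

View pics/j5.png

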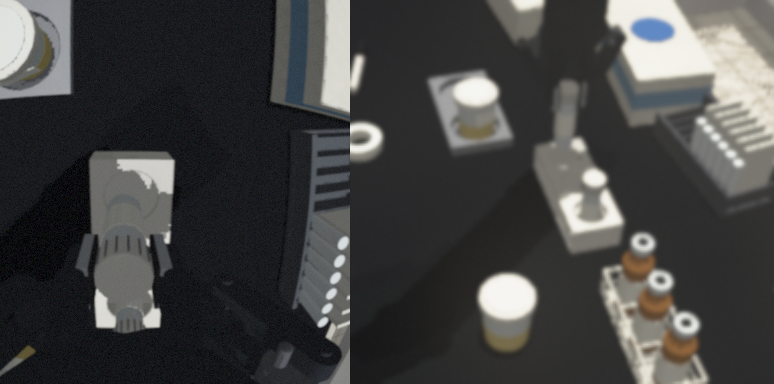

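The tube hangs upright over the end hole, which is at (131,190) in the left half. I'll shift it +3 mm in x and lower it.

```bash
python3 -m crank '[{"delta_rot":[0,0,0],"xyz":[0.0005,0.003,0],"fingers":1},{"delta_rot":[0,0,0],"xyz":[0.0005,0.003,0.01],"fingers":1},{"delta_rot":[0,0,0],"xyz":[0.0005,0.003,0.02],"fingers":1},{"delta_rot":[0,0,0],"xyz":[0.0005,0.003,0.03],"fingers":1},{"delta_rot":[0,0,0],"xyz":[0.0005,0.003,0.04],"fingers":1},{"delta_rot":[0,0,0],"xyz":[0.0005,0.003,0.047],"fingers":1},{"delta_rot":[0,0,0],"xyz":[0.0005,0.003,0.051],"fingers":1},{"delta_rot":[0,0,0],"xyz":[0.0005,0.003,0.051],"fingers":1},{"delta_rot":[0,0,0],"xyz":[0.0005,0.003,0.051],"fingers":1}]'; python3 go.py .647 .169 .0665 88
```

```text
t: 21.1
eef_pos: [0.6479, 0.1691, 0.0755]
tool_rot: [0.0, 0.72, 0.694, 0.0]
contact_force: [0.1, 0.9, -1.0]
gripper_width: 0.314
grasp_force: 29.9
t 21.1 xyz [-0.0001 -0.0009  0.009 ] rot [ 0.  -0.  -0.2] w 0.314 gf 29.92570996284485 F [ 0.1  0.9 -1. ]
```

Next the tube goes down and is released, then the gripper moves up and over to the cup.

```bash
python3 -m crank '[{"delta_rot":[0,0,0],"xyz":[0,0,0.003],"fingers":1},{"delta_rot":[0,0,0],"xyz":[0,0,0.006],"fingers":1},{"delta_rot":[0,0,0],"xyz":[0,0,0.008],"fingers":1},{"delta_rot":[0,0,0],"xyz":[0,0,0.0095],"fingers":1},{"delta_rot":[0,0,0],"xyz":[0,0,0.0095],"fingers":1},{"delta_rot":[0,0,0],"xyz":[0,0,0.0095],"fingers":1}]'; python3 -m crank '[{"delta_rot":[0,0,0],"xyz":[0,0,0],"fingers":0.2},{"delta_rot":[0,0,0],"xyz":[0,0,0],"fingers":0},{"delta_rot":[0,0,0],"xyz":[0,0,0],"fingers":-0.3},{"delta_rot":[0,0,0],"xyz":[0,0,0],"fingers":-0.5},{"delta_rot":[0,0,0],"xyz":[0,0,-0.03],"fingers":-0.6},{"delta_rot":[0,0,0],"xyz":[0,0,-0.07],"fingers":-0.6},{"delta_rot":[0,0,0],"xyz":[0,0,-0.11],"fingers":-1},{"delta_rot":[0,0,0],"xyz":[0,0,-0.15],"fingers":-1},{"delta_rot":[0,0,0],"xyz":[0,0,-0.15],"fingers":-1}]'; python3 go.py .4935 -.064 .21 89
```

```text
t: 21.7
eef_pos: [0.6478, 0.169, 0.0663]
tool_rot: [0.0, 0.72, 0.694, 0.0]
contact_force: [-1.1, -0.8, 3.5]
gripper_width: 0.318
grasp_force: 30.2
t: 22.6
eef_pos: [0.6508, 0.1707, 0.2226]
tool_rot: [0.002, 0.72, 0.694, 0.005]
contact_force: [0.2, -0.2, 0.2]
gripper_width: 1.0
grasp_force: 0.0
t 22.6 xyz [-0.2405 -0.1484  0.0102] rot [ 0.6 -0.2 -1.2] w 1.0 gf 0.0 F [ 0.2 -0.2  0.2]
```

```bash
python3 -m crank '[{"delta_rot":[0,0,-1],"xyz":[-0.035,-0.022,0],"fingers":-1},{"delta_rot":[0,0,-1],"xyz":[-0.07,-0.044,0],"fingers":-1},{"delta_rot":[0,0,-1],"xyz":[-0.11,-0.068,0],"fingers":-1},{"delta_rot":[0,0,-1],"xyz":[-0.15,-0.092,0],"fingers":-1},{"delta_rot":[0,0,-1],"xyz":[-0.19,-0.117,0],"fingers":-1},{"delta_rot":[0,0,-1],"xyz":[-0.22,-0.136,0],"fingers":-1},{"delta_rot":[0,0,-1],"xyz":[-0.2405,-0.1485,0],"fingers":-1},{"delta_rot":[0,0,-1],"xyz":[-0.2405,-0.1485,0],"fingers":-1},{"delta_rot":[0,0,-1],"xyz":[-0.2405,-0.1485,0],"fingers":-1},{"delta_rot":[0,0,-1],"xyz":[-0.2405,-0.1485,0],"fingers":-1}]'; python3 - <<'E'
from h import *
np.set_printoptions(precision=4,suppress=True)
c=snap('wrist','w6.png'); snap('side','s6.png'); o=telemetry.get_obs(); print(o['t'],o['eef_pos'],c['origin'].tolist(),c['rotation'].tolist())
for d in cut_out('wrist','cup')[:2]: 
    m=d['pixels']; v,u=np.nonzero(m); print(round(d['score'],2),d['pixel'],u.min(),u.max(),v.min(),v.max())
cv2.imwrite('pics/j6.png',np.hstack([cv2.imread('pics/w6.png')[:,130:480],cv2.resize(cv2.imread('pics/s6.png')[60:250,180:390],None,fx=2.02,fy=2.02)[:384]]))
E
python3 go.py .4935 -.064 .04 89
```

```text
t: 23.6
eef_pos: [0.4909, -0.0646, 0.2159]
tool_rot: [0.0, 0.714, 0.7, 0.0]
contact_force: [-0.2, 0.7, 0.2]
gripper_width: 1.0
grasp_force: 0.0
23.7 [ 0.4908 -0.0645  0.2158] [0.4917119340278088, 0.011008286863651153, 0.3587269435222582] [0.9885609112757766, -0.15053292558734346, 0.0005825171486631711, -0.00931792280998395]
0.94 [255.7, 176.4] 226 287 145 208
t 23.75 xyz [0.0006 0.0028 0.1757] rot [ 0. -0. -0.] w 0.995 gf 0.0 F [0.  0.2 0.4]
```

View pics/j6.png

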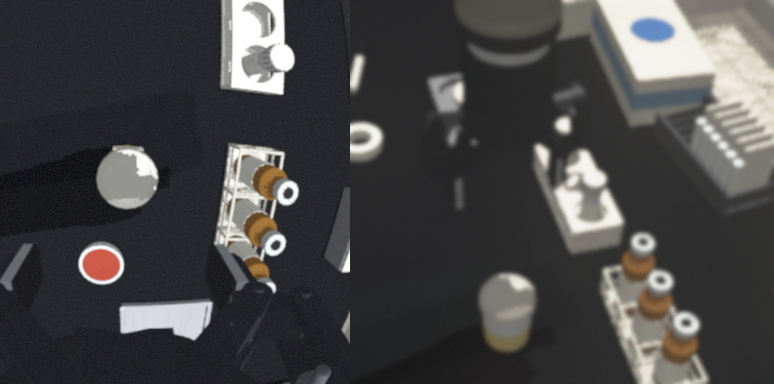

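The side view shows the tube upright in the end hole. In the wrist view the cup lid is centred at about (257,178) and the dish at (231,263).

```bash
python3 - <<'E'
from h import *
c={'fx':297.3186,'fy':297.3186,'cx':253.523,'cy':193.019,'origin':[0.4917119340278088, 0.011008286863651153, 0.3587269435222582],'rotation':[0.9885609112757766, -0.15053292558734346, 0.0005825171486631711, -0.00931792280998395]}
for k,p,z in [('cup',(257,178),.072),('dish',(231.5,263),.015)]: print(k,atz(c,p,z,True).round(4))
E
python3 -m crank '[{"delta_rot":[0,0,0],"xyz":[0,0.0025,0.05],"fingers":-1},{"delta_rot":[0,0,0],"xyz":[0,0.0025,0.09],"fingers":-1},{"delta_rot":[0,0,0],"xyz":[0,0.0025,0.10],"fingers":-1},{"delta_rot":[0,0,0],"xyz":[0,0.0025,0.10],"fingers":-1}]' 30;  python3 go.py .4935 -.064 .04 89
```

```text
cup [ 0.4943 -0.0628  0.072 ]
dish [ 0.459  -0.1935  0.015 ]
t: 24.15
eef_pos: [0.4919, -0.0651, 0.1148]
tool_rot: [-0.001, 0.714, 0.7, -0.001]
contact_force: [0.7, 1.0, 1.3]
gripper_width: 1.001
grasp_force: 0.0
t 24.15 xyz [0.0011 0.0018 0.0748] rot [-0.2 -0.1 -0.1] w 1.001 gf 0.0 F [0.7 1.  1.3]
```

```bash
python3 -m crank '[{"delta_rot":[0,0,0],"xyz":[0.001,0.001,0.02],"fingers":-1},{"delta_rot":[0,0,0],"xyz":[0.001,0.001,0.045],"fingers":-1},{"delta_rot":[0,0,0],"xyz":[0.001,0.001,0.065],"fingers":-1},{"delta_rot":[0,0,0],"xyz":[0.001,0.001,0.076],"fingers":-1},{"delta_rot":[0,0,0],"xyz":[0.001,0.001,0.076],"fingers":-1},{"delta_rot":[0,0,0],"xyz":[0.001,0.001,0.076],"fingers":-1},{"delta_rot":[0,0,0],"xyz":[0.001,0.001,0.076],"fingers":-0.7},{"delta_rot":[0,0,0],"xyz":[0.001,0.001,0.076],"fingers":-0.5},{"delta_rot":[0,0,0],"xyz":[0.001,0.001,0.076],"fingers":-0.4},{"delta_rot":[0,0,0],"xyz":[0.001,0.001,0.076],"fingers":0}]' 30;  python3 -m crank '[{"delta_rot":[0,0,0],"xyz":[0,0,0],"fingers":0.5},{"delta_rot":[0,0,0],"xyz":[0,0,0],"fingers":0.5},{"delta_rot":[0,0,0],"xyz":[0,0,0],"fingers":0.5},{"delta_rot":[0,0,0],"xyz":[0,0,0],"fingers":0.5}]';  python3 go.py .4935 -.064 .04 89
```

```text
t: 25.15
eef_pos: [0.4944, -0.065, 0.0409]
tool_rot: [0.001, 0.714, 0.7, 0.0]
contact_force: [-1.7, -0.5, 7.1]
gripper_width: 0.713
grasp_force: 31.0
t: 25.55
eef_pos: [0.4944, -0.065, 0.0409]
tool_rot: [0.001, 0.714, 0.7, 0.0]
contact_force: [-1.4, -0.3, 6.2]
gripper_width: 0.713
grasp_force: 31.0
t 25.55 xyz [ 0.001  -0.0009  0.0009] rot [ 0.1  0.  -0.2] w 0.713 gf 30.967440605163574 F [-1.4 -0.3  6.2]
```

```bash
python3 -m crank '[{"delta_rot":[0,0,0],"xyz":[0,0,-0.02],"fingers":0.5},{"delta_rot":[0,0,0],"xyz":[0,0,-0.05],"fingers":0.5},{"delta_rot":[0,0,0],"xyz":[0,0,-0.09],"fingers":0.5},{"delta_rot":[0,0,0],"xyz":[0,0,-0.12],"fingers":0.5},{"delta_rot":[0,0,0],"xyz":[0,0,-0.13],"fingers":0.5},{"delta_rot":[0,0,0],"xyz":[0,0,-0.13],"fingers":0.5}]';  python3 go.py .558 .381 .17 89
```

```text
t: 26.15
eef_pos: [0.4946, -0.0651, 0.1712]
tool_rot: [0.001, 0.714, 0.7, 0.001]
contact_force: [0.5, 0.3, -1.1]
gripper_width: 0.715
grasp_force: 33.2
t 26.15 xyz [0.4473 0.0541 0.001 ] rot [ 0.2  0.  -0.2] w 0.715 gf 33.173949122428894 F [ 0.5  0.3 -1.1]
```

```bash
python3 -m crank '[{"delta_rot":[0,0,0],"xyz":[0.03,0.004,0],"fingers":0.5},{"delta_rot":[0,0,0],"xyz":[0.07,0.008,0],"fingers":0.5},{"delta_rot":[0,0,0],"xyz":[0.11,0.013,0],"fingers":0.5},{"delta_rot":[0,0,0],"xyz":[0.15,0.018,0],"fingers":0.5},{"delta_rot":[0,0,0],"xyz":[0.19,0.023,0],"fingers":0.5},{"delta_rot":[0,0,0],"xyz":[0.23,0.028,0],"fingers":0.5},{"delta_rot":[0,0,0],"xyz":[0.27,0.033,0],"fingers":0.5},{"delta_rot":[0,0,0],"xyz":[0.31,0.038,0],"fingers":0.5},{"delta_rot":[0,0,0],"xyz":[0.34,0.042,0],"fingers":0.5},{"delta_rot":[0,0,0],"xyz":[0.36,0.045,0],"fingers":0.5}]'; python3 -m crank '[{"delta_rot":[0,0,0],"xyz":[0,0,0],"fingers":0.5},{"delta_rot":[0,0,0],"xyz":[0,0,0],"fingers":0.5}]'; python3 - <<'E'
from h import *
c=snap('wrist','w7.png'); o=telemetry.get_obs(); print(o['t'],o['eef_pos'],c['origin'].tolist(),c['rotation'].tolist())
E
python3 go.py .558 .381 .1 89
```

```text
t: 27.15
eef_pos: [0.5445, 0.2967, 0.1674]
tool_rot: [-0.001, 0.713, 0.701, -0.001]
contact_force: [0.1, -0.2, -0.2]
gripper_width: 0.716
grasp_force: 33.2
t: 27.35
eef_pos: [0.545, 0.2935, 0.1677]
tool_rot: [-0.0, 0.714, 0.7, -0.002]
contact_force: [-0.3, -0.2, -1.3]
gripper_width: 0.717
grasp_force: 33.2
27.4 [0.54541378 0.29264441 0.1680607 ] [0.5464436875353792, 0.36951491513577606, 0.3103933320610209] [0.9883642364860792, -0.1517966153828676, 0.0023402859389940866, -0.00940460819595544]
t 27.4 xyz [0.0887 0.0109 0.0678] rot [-0.1  0.1 -0.2] w 0.717 gf 33.172962069511414 F [ 0.4 -0.7 -1.1]
```

View pics/w7.png

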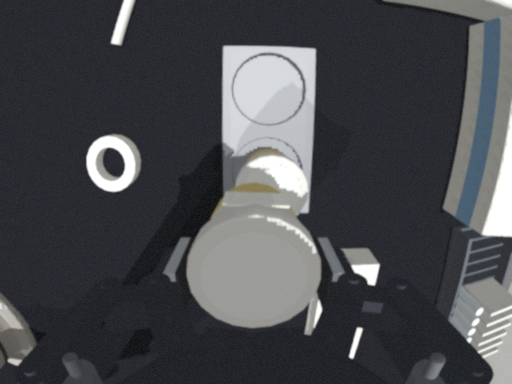

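The free recess is centred at (269,89) and the board's far corners are at (222,46) and (316,47).

```bash
python3 - <<'E'
from h import *
c={'fx':297.3186,'fy':297.3186,'cx':253.523,'cy':193.019,'origin':[0.5464436875353792, 0.36951491513577606, 0.3103933320610209],'rotation':[0.9883642364860792, -0.1517966153828676, 0.0023402859389940866, -0.00940460819595544]}
for k,p in [('rec',(269,89)),('L',(233,89)),('R',(305,89)),('T',(269,53)),('B',(269,125)),('cTL',(222,46)),('cTR',(316,47))]: print(k,atz(c,p,.016,True).round(4))
E
```

```text
rec [0.5612 0.3826 0.016 ]
L [0.5262 0.3833 0.016 ]
R [0.5966 0.3828 0.016 ]
T [0.5619 0.4187 0.016 ]
B [0.5607 0.3469 0.016 ]
cTL [0.5164 0.4272 0.016 ]
cTR [0.6083 0.4259 0.016 ]
```

```bash
python3 -m crank '[{"delta_rot":[0,0,0],"xyz":[0.03,0.004,0],"fingers":0.5},{"delta_rot":[0,0,0],"xyz":[0.06,0.008,0],"fingers":0.5},{"delta_rot":[0,0,0],"xyz":[0.0895,0.0125,0],"fingers":0.5},{"delta_rot":[0,0,0],"xyz":[0.0895,0.0125,0.02],"fingers":0.5},{"delta_rot":[0,0,0],"xyz":[0.0895,0.0125,0.05],"fingers":0.5},{"delta_rot":[0,0,0],"xyz":[0.0895,0.0125,0.08],"fingers":0.5},{"delta_rot":[0,0,0],"xyz":[0.0895,0.0125,0.09],"fingers":0.5},{"delta_rot":[0,0,0],"xyz":[0.0895,0.0125,0.09],"fingers":0.5},{"delta_rot":[0,0,0],"xyz":[0.0895,0.0125,0.09],"fingers":0.5}]'; python3 go.py .560 .382 .045 89
```

```text
t: 28.3
eef_pos: [0.5611, 0.3832, 0.0809]
tool_rot: [0.0, 0.715, 0.7, 0.001]
contact_force: [0.6, 0.6, 0.5]
gripper_width: 0.709
grasp_force: 33.2
t 28.3 xyz [-0.0013 -0.0011  0.0359] rot [ 0.1 -0.  -0.2] w 0.709 gf 33.17225933074951 F [0.6 0.6 0.5]
```

```bash
python3 -m crank '[{"delta_rot":[0,0,0],"xyz":[-0.001,-0.001,0.01],"fingers":0.5},{"delta_rot":[0,0,0],"xyz":[-0.001,-0.001,0.02],"fingers":0.5},{"delta_rot":[0,0,0],"xyz":[-0.001,-0.001,0.028],"fingers":0.5},{"delta_rot":[0,0,0],"xyz":[-0.001,-0.001,0.032],"fingers":0.5},{"delta_rot":[0,0,0],"xyz":[-0.001,-0.001,0.035],"fingers":0.5},{"delta_rot":[0,0,0],"xyz":[-0.001,-0.001,0.036],"fingers":0.5},{"delta_rot":[0,0,0],"xyz":[-0.001,-0.001,0.036],"fingers":0.5}]'; python3 go.py .560 .382 .045 89; python3 -m crank '[{"delta_rot":[0,0,0],"xyz":[0,0,0],"fingers":-0.5},{"delta_rot":[0,0,0],"xyz":[0,0,0],"fingers":-0.7},{"delta_rot":[0,0,0],"xyz":[0,0,0],"fingers":-0.9},{"delta_rot":[0,0,0],"xyz":[0,0,0],"fingers":-1},{"delta_rot":[0,0,0],"xyz":[0,0,0],"fingers":-1},{"delta_rot":[0,0,0],"xyz":[0,0,-0.02],"fingers":-1},{"delta_rot":[0,0,0],"xyz":[0,0,-0.06],"fingers":-1},{"delta_rot":[0,0,0],"xyz":[0,0,-0.11],"fingers":-1},{"delta_rot":[0,0,0],"xyz":[0,0,-0.15],"fingers":-1},{"delta_rot":[0,0,0],"xyz":[0,0,-0.15],"fingers":-1}]'; python3 go.py .4585 -.1955 .2 89
```

```text
t: 29.0
eef_pos: [0.559, 0.3826, 0.0452]
tool_rot: [0.0, 0.714, 0.7, -0.0]
contact_force: [-3.4, -2.7, 10.0]
gripper_width: 0.715
grasp_force: 34.1
t 29.0 xyz [-0.0006  0.001   0.0002] rot [-0.   0.  -0.2] w 0.715 gf 34.12015736103058 F [-3.4 -2.7 10. ]
t: 30.0
eef_pos: [0.5618, 0.3854, 0.201]
tool_rot: [0.001, 0.714, 0.7, 0.006]
contact_force: [0.5, 0.5, -0.6]
gripper_width: 1.001
grasp_force: 0.0
t 30.0 xyz [-0.5829 -0.0913 -0.0041] rot [ 0.5 -0.4 -0.2] w 1.001 gf 0.0 F [ 0.5  0.5 -0.6]
```

```bash
python3 -m crank '[{"delta_rot":[0,0,0],"xyz":[-0.03,-0.005,0],"fingers":-1},{"delta_rot":[0,0,0],"xyz":[-0.07,-0.011,0],"fingers":-1},{"delta_rot":[0,0,0],"xyz":[-0.11,-0.017,0],"fingers":-1},{"delta_rot":[0,0,0],"xyz":[-0.15,-0.024,0],"fingers":-1},{"delta_rot":[0,0,0],"xyz":[-0.19,-0.03,0],"fingers":-1},{"delta_rot":[0,0,0],"xyz":[-0.23,-0.036,0],"fingers":-1},{"delta_rot":[0,0,0],"xyz":[-0.27,-0.042,0],"fingers":-1},{"delta_rot":[0,0,0],"xyz":[-0.31,-0.048,0],"fingers":-1},{"delta_rot":[0,0,0],"xyz":[-0.35,-0.055,0],"fingers":-1},{"delta_rot":[0,0,0],"xyz":[-0.38,-0.06,0],"fingers":-1}]'; python3 -m crank '[{"delta_rot":[0,0,0],"xyz":[-0.04,-0.006,0],"fingers":-1},{"delta_rot":[0,0,0],"xyz":[-0.08,-0.012,0],"fingers":-1},{"delta_rot":[0,0,0],"xyz":[-0.12,-0.018,0],"fingers":-1},{"delta_rot":[0,0,0],"xyz":[-0.16,-0.025,0],"fingers":-1},{"delta_rot":[0,0,0],"xyz":[-0.19,-0.03,0],"fingers":-1},{"delta_rot":[0,0,0],"xyz":[-0.203,-0.031,0],"fingers":-1},{"delta_rot":[0,0,0],"xyz":[-0.203,-0.031,0],"fingers":-1},{"delta_rot":[0,0,0],"xyz":[-0.203,-0.031,0],"fingers":-1},{"delta_rot":[0,0,0],"xyz":[-0.203,-0.031,0],"fingers":-1},{"delta_rot":[0,0,0],"xyz":[-0.203,-0.031,0],"fingers":-1}]';  python3 - <<'E'
from h import *
c=snap('wrist','w8.png'); snap('side','s8.png'); o=telemetry.get_obs(); print(o['t'],o['eef_pos'],c['origin'].tolist(),c['rotation'].tolist())
for d in cut_out('wrist','dish')[:2]: 
    m=d['pixels']; v,u=np.nonzero(m); print(round(d['score'],2),d['pixel'],u.min(),u.max(),v.min(),v.max())
    print(atz(c,((u.min()+u.max())/2,(v.min()+v.max())/2),.01,True))
cv2.imwrite('pics/j8.png',np.hstack([cv2.imread('pics/w8.png')[:,130:480],cv2.resize(cv2.imread('pics/s8.png')[60:250,180:390],None,fx=2.02,fy=2.02)[:384]]))
E
python3 go.py .4585 -.1955 .0 89
```

```text
t: 31.0
eef_pos: [0.4907, 0.0008, 0.1934]
tool_rot: [0.0, 0.715, 0.699, -0.001]
contact_force: [0.3, -0.2, -0.9]
gripper_width: 1.004
grasp_force: 0.0
t: 32.0
eef_pos: [0.457, -0.197, 0.1939]
tool_rot: [-0.0, 0.713, 0.701, 0.0]
contact_force: [0.2, 1.1, 0.3]
gripper_width: 1.0
grasp_force: 0.0
32.1 [ 0.45683398 -0.1976067   0.19387107] [0.4578373016830437, -0.121337638012845, 0.3366947524463258] [0.9885425245430478, -0.15069006452626463, 0.0007121198585270233, -0.008699109634603984]
0.64 [256.0, 174.7] 228 281 144 196
[ 0.45803086 -0.1961632   0.01      ]
t 32.15 xyz [0.0024 0.0017 0.1939] rot [ 0.  -0.  -0.1] w 1.003 gf 0.0 F [-0.1 -0.  -0.5]
```

View pics/j8.png

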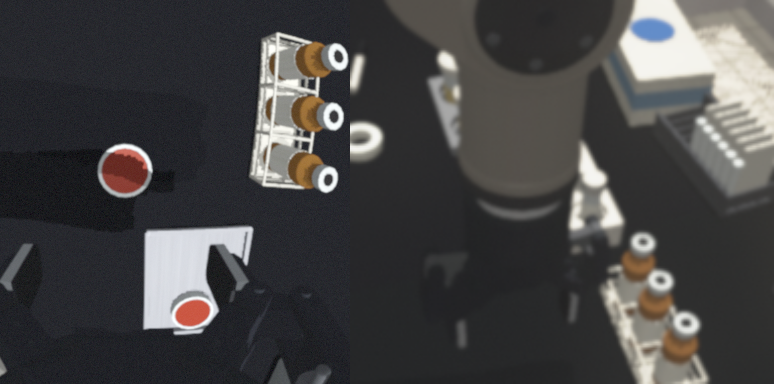

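The wrist view shows the dish at (256,171), the tray below it and all three bottles in the rack. I'll descend to the dish.

```bash
python3 -m crank '[{"delta_rot":[0,0,0],"xyz":[0.002,0.0015,0.04],"fingers":-1},{"delta_rot":[0,0,0],"xyz":[0.002,0.0015,0.08],"fingers":-1},{"delta_rot":[0,0,0],"xyz":[0.002,0.0015,0.12],"fingers":-1},{"delta_rot":[0,0,0],"xyz":[0.002,0.0015,0.15],"fingers":-1},{"delta_rot":[0,0,0],"xyz":[0.002,0.0015,0.16],"fingers":-1},{"delta_rot":[0,0,0],"xyz":[0.002,0.0015,0.16],"fingers":-1},{"delta_rot":[0,0,0],"xyz":[0.002,0.0015,0.16],"fingers":-1}]'; python3 go.py .458 -.196 -.002 89
```

```text
t: 32.85
eef_pos: [0.4591, -0.1968, 0.035]
tool_rot: [0.001, 0.714, 0.7, 0.0]
contact_force: [0.8, -0.6, 0.5]
gripper_width: 1.002
grasp_force: 0.0
t 32.85 xyz [ 0.0008 -0.0012  0.037 ] rot [ 0.1  0.  -0.2] w 1.002 gf 0.0 F [ 0.8 -0.6  0.5]
```

```bash
python3 -m crank '[{"delta_rot":[0,0,0],"xyz":[0.001,-0.001,0.015],"fingers":-1},{"delta_rot":[0,0,0],"xyz":[0.001,-0.001,0.028],"fingers":-1},{"delta_rot":[0,0,0],"xyz":[0.001,-0.001,0.036],"fingers":-1},{"delta_rot":[0,0,0],"xyz":[0.001,-0.001,0.036],"fingers":-1},{"delta_rot":[0,0,0],"xyz":[0.001,-0.001,0.036],"fingers":-1}]' 25; python3 go.py .458 -.196 -.002 89; python3 -m crank '[{"delta_rot":[0,0,0],"xyz":[0,0,0],"fingers":-0.7},{"delta_rot":[0,0,0],"xyz":[0,0,0],"fingers":-0.5},{"delta_rot":[0,0,0],"xyz":[0,0,0],"fingers":-0.4},{"delta_rot":[0,0,0],"xyz":[0,0,0],"fingers":0},{"delta_rot":[0,0,0],"xyz":[0,0,0],"fingers":0.3},{"delta_rot":[0,0,0],"xyz":[0,0,0],"fingers":0.3},{"delta_rot":[0,0,0],"xyz":[0,0,0],"fingers":0.3}]' 25; python3 go.py .458 -.196 -.002 89
```

```text
t: 33.35
eef_pos: [0.4573, -0.1957, -0.0019]
tool_rot: [0.0, 0.714, 0.7, 0.0]
contact_force: [-0.3, -0.0, -0.4]
gripper_width: 1.0
grasp_force: 0.0
t 33.35 xyz [-0.0003  0.0007  0.0001] rot [ 0.   0.  -0.2] w 1.0 gf 0.0 F [-0.3 -0.  -0.4]
t: 34.05
eef_pos: [0.4574, -0.1958, -0.0015]
tool_rot: [0.0, 0.714, 0.7, 0.0]
contact_force: [-1.2, 0.1, 6.2]
gripper_width: 0.687
grasp_force: 25.4
t 34.05 xyz [-0.0002  0.0006  0.0005] rot [ 0.   0.  -0.2] w 0.687 gf 25.444071292877197 F [-1.2  0.1  6.2]
```

```bash
python3 -m crank '[{"delta_rot":[0,0,0],"xyz":[0,0,-0.01],"fingers":0.3},{"delta_rot":[0,0,0],"xyz":[0,0,-0.03],"fingers":0.3},{"delta_rot":[0,0,0],"xyz":[0,0,-0.06],"fingers":0.3},{"delta_rot":[0,0,0],"xyz":[0,0,-0.08],"fingers":0.3},{"delta_rot":[0,0,0],"xyz":[-0.03,0.022,-0.08],"fingers":0.3},{"delta_rot":[0,0,0],"xyz":[-0.06,0.045,-0.08],"fingers":0.3},{"delta_rot":[0,0,0],"xyz":[-0.09,0.07,-0.08],"fingers":0.3},{"delta_rot":[0,0,0],"xyz":[-0.118,0.0905,-0.08],"fingers":0.3},{"delta_rot":[0,0,0],"xyz":[-0.118,0.0905,-0.08],"fingers":0.3},{"delta_rot":[0,0,0],"xyz":[-0.118,0.0905,-0.08],"fingers":0.3}]'; python3 - <<'E'
from h import *
c=snap('wrist','w9.png'); snap('side','s9.png'); o=telemetry.get_obs(); print(o['t'],o['eef_pos'],c['origin'].tolist(),c['rotation'].tolist())
cv2.imwrite('pics/j9.png',np.hstack([cv2.imread('pics/w9.png')[:,100:450],cv2.resize(cv2.imread('pics/s9.png')[194:384,230:440],None,fx=2.02,fy=2.02)[:384]]))
E
python3 go.py .55 -.3155 .0015 89
```

```text
t: 35.05
eef_pos: [0.5449, -0.3157, 0.0779]
tool_rot: [-0.0, 0.715, 0.699, 0.0]
contact_force: [-0.7, -1.1, -0.5]
gripper_width: 0.688
grasp_force: 27.2
35.15 [ 0.54448702 -0.31412449  0.07785923] [0.546108571120505, -0.24004790450473026, 0.22074238799822607] [0.9885432721417088, -0.15056177908529458, 0.0012123769947303624, -0.010577330667846106]
t 35.15 xyz [-0.0013  0.0056  0.0764] rot [-0.  -0.1 -0.1] w 0.685 gf 27.195914089679718 F [ 0.3  0.  -0.4]
```

View pics/j9.png

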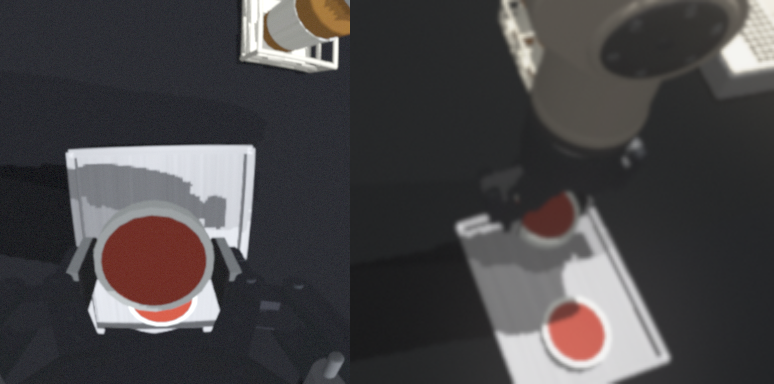

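The dish is held level. The tray's far (+y) corners are at about (167,150) and (355,148) in the full wrist image.

```bash
python3 - <<'E'
from h import *
c={'fx':297.3186,'fy':297.3186,'cx':253.523,'cy':193.019,'origin':[0.546108571120505, -0.24004790450473026, 0.22074238799822607],'rotation':[0.9885432721417088, -0.15056177908529458, 0.0012123769947303624, -0.010577330667846106]}
for k,p in [('TL',(167,150)),('TR',(355,148)),('BL',(195,330)),('BR',(315,330))]: print(k,atz(c,p,.011,True).round(4))
E
```

```text
TL [ 0.4823 -0.2711  0.011 ]
TR [ 0.6206 -0.2722  0.011 ]
BL [ 0.4859 -0.4417  0.011 ]
BR [ 0.601  -0.4444  0.011 ]
```

```bash
python3 -m crank '[{"delta_rot":[0,0,0],"xyz":[-0.001,0.006,0],"fingers":0.3},{"delta_rot":[0,0,0],"xyz":[-0.001,0.006,0.02],"fingers":0.3},{"delta_rot":[0,0,0],"xyz":[-0.001,0.006,0.04],"fingers":0.3},{"delta_rot":[0,0,0],"xyz":[-0.001,0.006,0.053],"fingers":0.3},{"delta_rot":[0,0,0],"xyz":[-0.001,0.006,0.06],"fingers":0.3},{"delta_rot":[0,0,0],"xyz":[-0.001,0.006,0.065],"fingers":0.3},{"delta_rot":[0,0,0],"xyz":[-0.001,0.006,0.065],"fingers":0.3},{"delta_rot":[0,0,0],"xyz":[-0.001,0.006,0.065],"fingers":0.3}]'; python3 go.py .5505 -.315 .0005 89
```

```text
t: 35.95
eef_pos: [0.5516, -0.3167, 0.0134]
tool_rot: [0.0, 0.714, 0.7, 0.0]
contact_force: [0.2, 1.0, -0.1]
gripper_width: 0.688
grasp_force: 27.2
t 35.95 xyz [ 0.0017 -0.0011  0.0129] rot [ 0.   0.  -0.2] w 0.688 gf 27.19578981399536 F [ 0.2  1.  -0.1]
```

```bash
python3 -m crank '[{"delta_rot":[0,0,0],"xyz":[0.001,-0.001,0.004],"fingers":0.3},{"delta_rot":[0,0,0],"xyz":[0.001,-0.001,0.008],"fingers":0.3},{"delta_rot":[0,0,0],"xyz":[0.001,-0.001,0.011],"fingers":0.3},{"delta_rot":[0,0,0],"xyz":[0.001,-0.001,0.0125],"fingers":0.3},{"delta_rot":[0,0,0],"xyz":[0.001,-0.001,0.013],"fingers":0.3},{"delta_rot":[0,0,0],"xyz":[0.001,-0.001,0.013],"fingers":0.3}]'; python3 go.py .5505 -.315 .0005 89
```

```text
t: 36.55
eef_pos: [0.5499, -0.3155, 0.0005]
tool_rot: [-0.0, 0.714, 0.7, -0.0]
contact_force: [-4.6, 1.2, 7.5]
gripper_width: 0.689
grasp_force: 27.9
t 36.55 xyz [0.0005 0.0006 0.    ] rot [-0.   0.  -0.2] w 0.689 gf 27.88193553686142 F [-4.6  1.2  7.5]
```

```bash
python3 -m crank '[{"delta_rot":[0,0,0],"xyz":[0,0,0],"fingers":-0.45},{"delta_rot":[0,0,0],"xyz":[0,0,0],"fingers":-0.6},{"delta_rot":[0,0,0],"xyz":[0,0,0],"fingers":-0.75},{"delta_rot":[0,0,0],"xyz":[0,0,0],"fingers":-0.75},{"delta_rot":[0,0,0],"xyz":[0,0,-0.02],"fingers":-0.75},{"delta_rot":[0,0,0],"xyz":[0,0,-0.06],"fingers":-0.75},{"delta_rot":[0,0,0],"xyz":[0,0,-0.11],"fingers":-1},{"delta_rot":[0,0,0],"xyz":[0,0,-0.16],"fingers":-1},{"delta_rot":[0,0,0],"xyz":[0,0,-0.21],"fingers":-1},{"delta_rot":[0,0,0],"xyz":[0,0,-0.26],"fingers":-1}]'; python3 -m crank '[{"delta_rot":[0,0,8],"xyz":[-0.02,-0.03,-0.03],"fingers":-1},{"delta_rot":[0,0,16],"xyz":[-0.05,-0.06,-0.05],"fingers":-1},{"delta_rot":[0,0,24],"xyz":[-0.08,-0.09,-0.05],"fingers":-1},{"delta_rot":[0,0,32],"xyz":[-0.11,-0.12,-0.05],"fingers":-1},{"delta_rot":[0,0,40],"xyz":[-0.14,-0.15,-0.05],"fingers":-1},{"delta_rot":[0,0,40],"xyz":[-0.17,-0.18,-0.05],"fingers":-1},{"delta_rot":[0,0,40],"xyz":[-0.19,-0.20,-0.05],"fingers":-1},{"delta_rot":[0,0,40],"xyz":[-0.20,-0.21,-0.05],"fingers":-1},{"delta_rot":[0,0,40],"xyz":[-0.20,-0.21,-0.05],"fingers":-1},{"delta_rot":[0,0,40],"xyz":[-0.20,-0.21,-0.05],"fingers":-1}]'; python3 - <<'E'
from h import *
snap('top','t10.png'); snap('side','s10.png')
a=cv2.resize(cv2.imread('pics/t10.png')[120:270,85:425],(796,351)); b=cv2.resize(cv2.imread('pics/s10.png')[85:384,130:400],(225,249))
b2=cv2.resize(cv2.imread('pics/s10.png')[85:384,130:410],None,fx=1,fy=1)[:249]
s=cv2.imread('pics/s10.png'); p=[cv2.resize(x,(398,245)) for x in (s[80:210,190:401],s[185:384,200:400])]
cv2.imwrite('pics/j10.png',np.vstack([a,np.hstack(p)]))
E
```

```text
t: 37.55
eef_pos: [0.5498, -0.3154, 0.2619]
tool_rot: [0.0, 0.714, 0.7, 0.0]
contact_force: [1.1, -0.3, -0.1]
gripper_width: 0.999
grasp_force: 0.0
t: 38.55
eef_pos: [0.3378, -0.5099, 0.3097]
tool_rot: [-0.0, 0.91, 0.414, 0.001]
contact_force: [0.9, 0.2, -0.8]
gripper_width: 0.998
grasp_force: 0.0
```

View pics/j10.png

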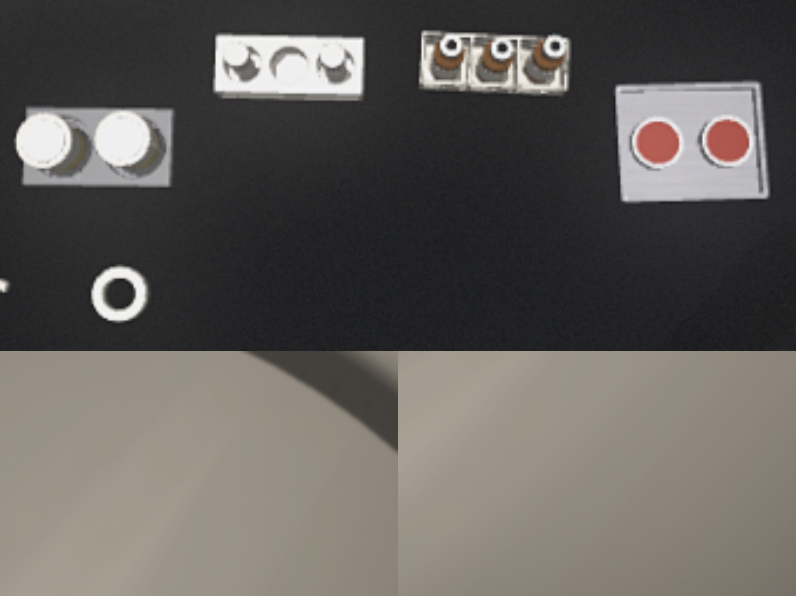

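The top view shows every specimen in its place: cup at (43,139), tube at (241,57), bottles at (451,45) and (502,48), dish at (657,143). All stand upright and the arm is clear of them. The arm blocks the side camera.

```bash
python3 -c "
from station import job; print(job.hand_in())"
```

```text
the job is handed in; nothing more can be done
None
```

All five specimens are upright in their own places (both bottles, the tube, the cup and the dish), as the last top-camera picture shows, and the job was handed in at about 39 s of the 128 s allowed.

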